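# Roll the six-sided bench block to its wide groove and cradle the thick rod in it

## Robot

A 6-joint arm with a two-finger parallel gripper is mounted at the origin on the work surface. World frame = base frame: x ahead of the robot, y to its left, z up, the work surface at z = 0. Lengths are in m, angles in rad, forces in N, time in s.
With the tool pointing down it reaches from about 0.375 to 0.9 m from the base axis. Payload 3.1 kg.
Tool frame: the origin (TCP) lies on the centre line of the jaws, within the pads' length; the fingertips stand 25 mm ahead of it and the grasp point (between the pads) lies 6 mm ahead of it; z points along the fingers, y is the direction in which the jaws open and shut (so a half turn about z gives the same grasp; the last joint's range is limited). The gripper opens to 87 mm and grips with 3 to 60 N. Pads are 19 mm wide; open, the fingers measure 117 mm over their backs; the gripper's body (75 mm by 190 mm) begins 51 mm behind the grasp point.
Start: joints at [-1.506, 0.527, 1.433, -0, 1.181, -0.178], TCP at [0.15, -0.607, 0.248] pointing down, gripper open.
Joint ranges: [-3.08, 3.08], [-0.75, 2.2], [0.22, 2.44], [-1.43, 4.57], [0, 2.65], [-2.85, 2.85]. Speed limits (rad/s): [2.79, 2.79, 3.14, 3.14, 3.14, 3.14].

## Interface

Orientations are given as a unit quaternion [x, y, z, w].
In Python, from bench import bot, cams, spotter gives the robot as it stands.
- The arm moves only by the shell command python3 -m handwheel 'ROWS' [FORCE]. ROWS is JSON, a list of rows, each a list of 7 numbers: the gripper command: -1 is shut, 1 is fully open, values between are in proportion, then the shift along the tool's x, y, z in mm, then the turn, a rotation vector about the tool's x, y, z in degrees. A call has 1 to 12 rows; each row shifts and turns the commanded pose from where the row before left it, along the tool's axes as they then stand; what a row does not reach is not made up. A row lasts 1/10 s, in which the tool goes at most 50 mm and 8.59 degrees, less where a joint would pass 70% of its speed; a pose out of reach is approached as far as the arm can. A call with a gripper value outside its range is refused whole. The fingers move at their own pace and stop on an object; FORCE is the grip in N (left out, the last holds). Time passes only in rows, so rows that do not move let the fingers close. It gives the time, the measured TCP pose, the force and the opening at its end, in the units of the state.
- bot.observe(): the state, without advancing time (a new reading comes with each control period).
- cams.grab_frame(name): name is "side" or "top" or "wrist"; returns a dict with "image" (400x640x3 uint8, blue, green, red), "K" (3x3 intrinsics, pixels), "R" (3x3) and "t" (3): a world point X has camera coordinates R X + t. Camera axes: x right, y down, z forward; pixel columns grow to the right and rows downward; lengths in m; the calibration is good to about 2 mm. A picture is of the moment at which its call begins. There is no depth.
- bot.close_job(): hands the job in, once; it reports no verdict.
Trained networks look in a picture, given as the dict that the camera call returned (one of the last four; its "shot" number tells which), for a name from the list of things; names that differ only in an ending like _2 or _b are one class to them, and where a whole thing is asked for, a point or a joint stands for the part that bears it (a point fixed in the world has none). Each returns a list of dicts, best first, with "conf" (0 to 1); they miss things now and then, are a little off and sometimes report something else, mostly with a low value. They report only what shows in the picture. A call takes as long as a camera call. They do not tell look-alikes from the thing itself.
- spotter.trace(picture, query): "pixels" (400x640 bool, what is visible of it) and "box" ([left, top, right, bottom] in pixels, round what is visible of it).
The state is a dict: "clock": time; "joints": joint angles; "joint_vel": joint speeds; "tau": joint torques, N m; "ee_pos": TCP position; "eef_rot": TCP orientation; "force": force on the tool from outside, world axes, zero at the start; "wrist_torque": the same for the moment, N m; "finger_gap": opening from 0.0 (shut) to 1.0 (fully open).
Only numpy, scipy, OpenCV 4.12 (cv2) and the standard library are available. Lean on these libraries where they do the work, as an engineer would, in place of code of your own. Each camera call takes 0.05 s, during which the arm holds its last target.

## Task

On the beading table, roll the six-sided wooden block over one face at a time until the face with the single wide groove is on top, turning it slowly and under control so that it never drops over onto a face, and letting it come to rest flat on each face it passes. Then take the thick rod from the rack and lay it gently in that groove, lengthwise and about centred, and leave it there. Leave the thin rod and the other things on the table where they are.

Things in the scene. Friction and masses are not known exactly. Their poses are not given: they have to be found in the camera images.
- block_center (a point): Centre of the loose six-sided beech block: hexagonal bar 150 mm long, 56 mm across flats, faces 32 mm wide, 0.3 kg. x axis along the bar (roughly world x); z axis: outward normal of the wide-groove face, straight up when done. Starts with z 120 degrees from up, down towards world -y: two 60-degree rolls towards +y, each moving it 32 mm, bring the groove up. Flat on a face, its centre is 28 mm up.
- thick_rod_center (a point): Centre of the loose thick rod: plain aluminium cylinder 28 mm in diameter, 160 mm long, about 0.22 kg, lying level in the rack, centre 50 mm above the table, x axis along it. In the block's wide groove it rests on the groove's two edges, its centre 38 mm above the block's centre (66 mm above the table), 10 mm above the block's top face.
- thin_rod_center (a point): Centre of the loose thin rod in the rack's other place: aluminium cylinder 14 mm in diameter, 160 mm long, x axis along it, centre 43 mm above the table. To be left alone.
- rack: Fixed wooden rod rack, 130 mm (x, along the rods) by 120 mm, origin under its middle. Base 8 mm thick; two cross walls 14 mm thick at x = -55 and +55 mm, 44 mm high, each with two flat open-topped slots 32 mm wide, floor 36 mm above the table, at y = -35 and +35 mm. Between the walls a rod can be gripped at its middle from above. Either rod may be in either place.
- block: The same block (same origin and axes). Lying on a face, its side faces slope 30 degrees from vertical; opposite ones are parallel, 56 mm apart. The wide groove runs full length along the middle of its face, 20 mm wide, 6 to 9 mm deep, with a flat 6 mm lip each side; the other faces are flat with fine dark scored lines or dimples.
- thick_rod: The thick rod again; this point lies on its underside at mid length.
- spool: Loose clear wire spool lying flat, 44 mm in diameter, 16 mm high, origin under its middle, between the block and the rack. To be left alone.
- bead_case: Loose closed flip-lid bead case, 36 x 154 x 22 mm high (x, y, z), origin under its middle. To be left alone.
- pliers: Loose pliers, 135 mm long, 11 mm high, lying beside the block on its -y side, origin at the pivot. To be left alone.
- bead_jar: Loose closed amber jar, 56 mm in diameter, 65 mm high, origin under its middle. To be left alone.
- tin: Loose closed steel tin, 75 x 55 x 24 mm, origin under its middle. To be left alone.
- dish: Loose white dish, 80 mm in diameter, 22 mm high, origin under its middle. To be left alone.
Mind the look-alikes: they are no part of the job. Leave any orange look-alike of the thick_rod alone. Of the things that look like the block, take the one that is nearest to the robot's base at the start.

How it is judged:
By the outcome, as a careful person would: the job done as asked, in the order asked, and still so for the second after the job is handed in, with the robot touching nothing.
It also fails if it takes over 72 s, if anything falls off the work surface, if the arm or the gripper's body presses on something with over 40 N, if the wrist force passes 120 N, or if a joint passes its speed limit or range.

## Working session

There is one attempt and no reset: what is moved stays moved. The work goes in short steps, Python scripts to look and compute and a shell command to move; the robot and the scene stay as the last step left them, time stands still between calls to the robot, and variables do not carry over. Pictures are saved under pics/ and viewed, and the job is handed in when it is done.

```bash
ls; mkdir -p pics; python3 - <<'E'
from bench import bot,cams,spotter
import cv2
s=bot.observe(); print({k:s[k] for k in ('clock','ee_pos','eef_rot','finger_gap','force')})
for n in ('top','side'):
    p=cams.grab_frame(n); cv2.imwrite(f'pics/{n}0.png',p['image']); print(n,p['K'].tolist(),p['R'].round(3).tolist(),p['t'].round(3).tolist())
E
```

```text
pics
{'clock': 0.0, 'ee_pos': array([ 0.15023133, -0.60597462,  0.24658621]), 'eef_rot': array([ 9.92639706e-01,  1.21100262e-01,  5.34968396e-05, -1.06703608e-03]), 'finger_gap': 0.9958856464581028, 'force': array([-0.06919238, -0.11438507,  0.684283  ])}
top [[392.5186614567164, 0.0, 322.44981017595427], [0.0, 392.5186614567164, 195.7214136299403], [0.0, 0.0, 1.0]] [[-0.015, -1.0, -0.001], [-0.998, 0.015, -0.065], [0.065, -0.0, -0.998]] [-0.032, 0.568, 1.27]
side [[503.20815031146043, 0.0, 317.02273680823106], [0.0, 503.20815031146043, 197.42867993543712], [0.0, 0.0, 1.0]] [[-0.941, -0.339, -0.007], [-0.181, 0.519, -0.835], [0.287, -0.785, -0.55]] [0.522, 0.164, 1.1]
```

View pics/top0.png

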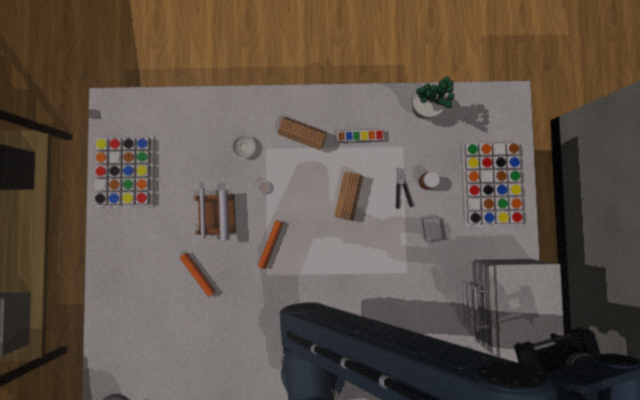

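View pics/side0.png

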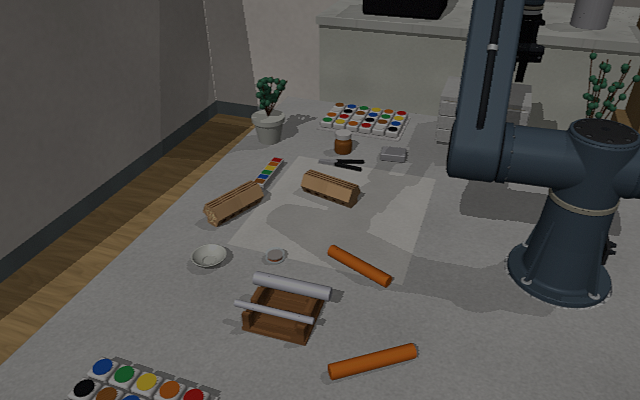

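The top view shows two blocks: one at (348,195) and one at (302,132). The first is nearer the robot base, which lies below the bottom edge. The silver rods are in the rack: thick at (223,212), thin at (202,210). The orange look-alikes are at (270,245) and (197,275).

```bash
cat > h.py <<'E'
from bench import bot,cams,spotter
import cv2, numpy as np
from scipy.spatial.transform import Rotation as Rn
def proj(p,X):
    c=(p['R']@np.atleast_2d(X).T).T+p['t']; u=(p['K']@c.T).T; return u[:,:2]/u[:,2:]
def ray(p,uv):
    uv=np.atleast_2d(uv); d=np.c_[uv,np.ones(len(uv))]@np.linalg.inv(p['K']).T@p['R']; return -p['R'].T@p['t'],d
def onz(p,uv,z):
    C,d=ray(p,uv); return C+d*((z-C[2])/d[:,2])[:,None]
def tri(obs):
    A=np.zeros((3,3));b=np.zeros(3)
    for p,uv in obs:
        C,d=ray(p,uv); d=d[0]/np.linalg.norm(d[0]); M=np.eye(3)-np.outer(d,d); A+=M;b+=M@C
    return np.linalg.solve(A,b)
E
python3 - <<'E'
from h import *
out={}
for n in ('top','side'):
    p=cams.grab_frame(n)
    for q in ('block','thick_rod','thin_rod','rack','spool','pliers','bead_case','tin','bead_jar','dish'):
        for r in spotter.trace(p,q)[:4]:
            m=r['pixels']; 
            if not m.any(): continue
            v,u=np.nonzero(m); (c,sz,a)=cv2.minAreaRect(np.c_[u,v].astype(np.float32))
            print(n,q,round(r['conf'],2),r['box'],np.round(c,1),np.round(sz,1),round(a,1),'xy@.03',onz(p,c,.03)[0].round(3))
E
```

```text
top block 0.81 [334.2, 172.0, 362.9, 222.2] [348.6 195.1] [20.4 47.9] 13.4 xy@.03 [ 0.567 -0.125  0.03 ]
top block 0.62 [279.4, 120.9, 329.5, 149.7] [301.9 132.6] [46.2 18.9] 20.1 xy@.03 [0.775 0.024 0.03 ]
top thick_rod 0.95 [221.3, 190.9, 228.7, 237.1] [223.7 214.5] [49.3  9.2] 87.7 xy@.03 [0.51  0.281 0.03 ]
top thick_rod 0.69 [259.7, 222.8, 281.8, 268.3] [270.4 243.9] [ 9.1 49. ] 23.2 xy@.03 [0.413 0.13  0.03 ]
top thick_rod 0.65 [177.6, 254.9, 213.6, 298.6] [197.3 274. ] [48.8  9.6] 53.1 xy@.03 [0.32  0.366 0.03 ]
top thick_rod 0.34 [332.9, 127.4, 383.1, 139.3] [359.5 135.5] [13. 47.] 90.0 xy@.03 [ 0.763 -0.165  0.03 ]Traceback (most recent call last):
  File "<stdin>", line 6, in <module>
ValueError: it knows: bead_case, bead_jar, block, block_center, dish, pliers, rack, spool, thick_rod, thick_rod_center, thin_rod_center, tin
```

```bash
python3 - <<'E'
import cv2
a=cv2.imread('pics/top0.png')[150:260,180:420]; b=cv2.imread('pics/side0.png')[150:360,190:400]
cv2.imwrite('pics/topc.png',cv2.resize(a,None,fx=3.3,fy=3.3,interpolation=3)); cv2.imwrite('pics/sidec.png',cv2.resize(b,None,fx=2.8,fy=2.8,interpolation=3))
E
python3 - <<'E'
from h import *
for n in ('top','side'):
    p=cams.grab_frame(n)
    for q in ('block','thick_rod','thin_rod_center','rack','spool','pliers'):
        for r in spotter.trace(p,q)[:2]:
            m=r['pixels']; 
            if not m.any(): continue
            v,u=np.nonzero(m); (c,sz,a)=cv2.minAreaRect(np.c_[u,v].astype(np.float32))
            print(n,q,round(r['conf'],2),r['box'],np.round(c,1),np.round(sz,1),round(a,1),'xy@.03',onz(p,c,.03)[0].round(3))
E
```

```text
top block 0.63 [278.3, 115.5, 328.5, 148.2] [301.7 132.5] [48.2 19.4] 20.6 xy@.03 [0.776 0.025 0.03 ]
top block 0.63 [421.5, 171.2, 439.7, 189.6] [428.8 179.8] [17.7 19.8] 45.0 xy@.03 [ 0.613 -0.387  0.03 ]
top thick_rod 0.77 [221.8, 192.5, 227.2, 239.6] [223.5 214.5] [49.  9.] 90.0 xy@.03 [0.51  0.282 0.03 ]
top thick_rod 0.76 [259.7, 221.4, 283.9, 270.0] [269.9 244.2] [ 8. 49.] 20.6 xy@.03 [0.412 0.132 0.03 ]
top thin_rod_center 0.77 [199.5, 188.8, 206.2, 237.7] [202.  211.5] [47.  4.] 90.0 xy@.03 [0.521 0.352 0.03 ]
top rack 0.78 [192.8, 194.3, 233.1, 232.5] [214. 214.] [38.7 41.5] 87.6 xy@.03 [0.512 0.313 0.03 ]
top spool 0.51 [256.4, 180.9, 269.7, 193.1] [262.8 186.3] [12.7 12. ] 45.0 xy@.03 [0.6   0.154 0.03 ]
top pliers 0.79 [397.9, 166.6, 410.7, 203.0] [403.5 186.5] [37. 15.] 90.0 xy@.03 [ 0.593 -0.304  0.03 ]
side block 0.68 [202.8, 180.1, 267.0, 224.3] [234.1 202.7] [26.9 63.2] 62.4 xy@.03 [0.771 0.026 0.03 ]
side block 0.61 [301.3, 168.8, 358.4, 204.6] [330.4 187.7] [59.5 25.1] 18.9 xy@.03 [ 0.561 -0.123  0.03 ]
side thick_rod 0.96 [334.4, 343.0, 417.0, 376.4] [372.5 360.5] [17.2 89.5] 76.0 xy@.03 [0.314 0.385 0.03 ]
side thick_rod 0.87 [330.0, 246.5, 391.9, 285.5] [359.5 265.6] [69.4 13. ] 28.7 xy@.03 [0.403 0.154 0.03 ]
side thin_rod_center 0.79 [234.9, 295.7, 319.2, 323.7] [274.3 311.1] [82.7  9. ] 13.8 xy@.03 [0.522 0.336 0.03 ]
side rack 0.61 [240.0, 285.2, 322.2, 346.1] [281.3 314.5] [77.1 48.5] 13.6 xy@.03 [0.505 0.339 0.03 ]
side spool 0.69 [268.6, 249.1, 287.0, 265.0] [275.  255.5] [17. 18.] 90.0 xy@.03 [0.588 0.183 0.03 ]
side pliers 0.86 [318.9, 160.3, 360.9, 169.3] [340.4 163.7] [43.   9.3] 2.6 xy@.03 [ 0.576 -0.255  0.03 ]
```

View pics/topc.png

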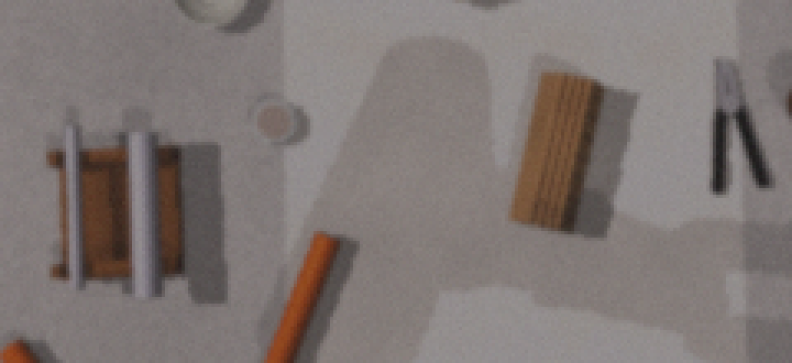

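View pics/sidec.png

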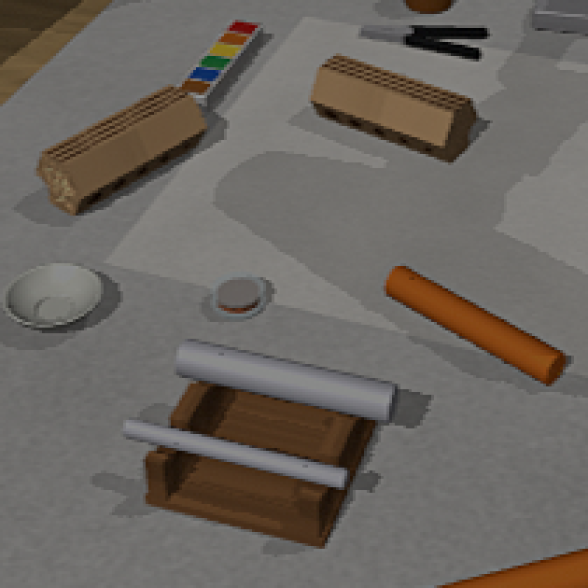

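The block to use is the one at top (348,195) and side (330,188). It sits at about (0.566, -0.122), against (0.775, 0.025) for the other, so it is nearest the base. The thick rod is the silver one at top (223,214), in the rack's -y place.

My plan is to grip opposite slanted faces with the tool tilted 30°, pivot about the bottom edge, set down and regrip. First I'll move over the block for a wrist view.

```bash
python3 -m handwheel '[[1,30,-22,0,0,0,0],[1,42,-30,0,0,0,0],[1,40,-28,0,0,0,0],[1,40,-28,0,0,0,0],[1,40,-28,0,0,0,0],[1,40,-28,0,0,0,2],[1,40,-28,0,0,0,2],[1,40,-28,0,0,0,2],[1,40,-28,0,0,0,2],[1,40,-28,0,0,0,2],[1,40,-28,0,0,0,2],[1,40,-28,0,0,0,2]]'
python3 -m handwheel '[[1,40,-30,0,0,0,4],[1,0,0,0,0,0,4],[1,0,0,0,0,0,4],[1,0,0,0,0,0,0],[1,0,0,0,0,0,0]]'
python3 - <<'E'
from h import *
s=bot.observe(); print(s['ee_pos'],s['joints'].round(3) if hasattr(s['joints'],'round') else s['joints'])
print(Rn.from_quat(s['eef_rot']).as_matrix().round(3))
p=cams.grab_frame('wrist'); cv2.imwrite('pics/w1.png',p['image']); print(-p['R'].T@p['t'],p['R'].round(2).tolist())
E
```

```text
clock: 2.15
ee_pos: [0.5539, -0.1959, 0.2478]
eef_rot: [1.0, -0.001, 0.0, 0.0]
force: [0.3, -1.2, 0.3]
finger_gap: 1.0
clock: 2.65
ee_pos: [0.5926, -0.1677, 0.2475]
eef_rot: [0.995, -0.105, -0.0, -0.0]
force: [0.3, -0.2, -0.0]
finger_gap: 1.001
[ 0.5925972  -0.16767946  0.24752603] [-0.457  0.515  1.457 -0.     1.17   1.323]
[[ 0.978 -0.208 -0.   ]
 [-0.208 -0.978  0.   ]
 [-0.     0.    -1.   ]]
[ 0.66424252 -0.18287604  0.38398651] [[-0.21, -0.98, -0.0], [-0.94, 0.2, 0.27], [-0.26, 0.06, -0.96]]
```

View pics/w1.png

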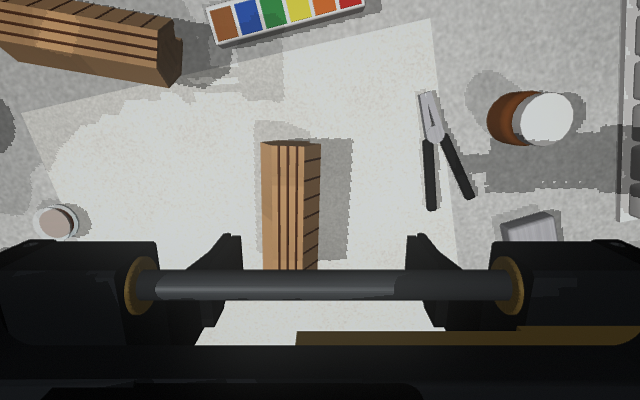

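```bash
python3 - <<'E'
from h import *
P={n:cams.grab_frame(n) for n in ('top','side','wrist')}
for n,p in P.items():
    for r in spotter.trace(p,'block')[:3]:
            m=r['pixels']; 
            v,u=np.nonzero(m); (c,sz,a)=cv2.minAreaRect(np.c_[u,v].astype(np.float32))
            print(n,round(r['conf'],2),r['box'],np.round(c,1),np.round(sz,1),round(a,1),onz(p,c,.03)[0].round(4), [onz(p,q,.03)[0].round(3).tolist() for q in cv2.boxPoints((c,sz,a))])
    for r in spotter.trace(p,'block_center')[:3]: print(n,'ctr',r['conf'],r['box'])
E
```

```text
top 0.63 [337.2, 187.0, 361.1, 201.7] [348.2 195. ] [21.4 15.3] 3.6 [ 0.5675 -0.1236  0.03  ] [[0.545, -0.087, 0.03], [0.595, -0.091, 0.03], [0.59, -0.16, 0.03], [0.54, -0.156, 0.03]]
top 0.55 [276.0, 115.7, 327.2, 150.7] [301.6 132.6] [47.8 19.9] 20.1 [0.7755 0.0256 0.03  ] [[0.773, 0.111, 0.03], [0.835, 0.088, 0.03], [0.778, -0.059, 0.03], [0.716, -0.036, 0.03]]
top ctr 0.63 [279.4, 118.4, 328.9, 150.4]
top ctr 0.47 [340.1, 189.6, 363.1, 203.8]
top ctr 0.39 [335.3, 129.1, 382.4, 142.0]
side 0.91 [302.6, 169.8, 361.1, 206.6] [330.  187.9] [59.6 24.3] 19.2 [ 0.5622 -0.1215  0.03  ] [[0.64, -0.086, 0.03], [0.663, -0.207, 0.03], [0.484, -0.158, 0.03], [0.474, -0.047, 0.03]]
side 0.69 [202.4, 181.4, 267.1, 222.6] [233.8 203. ] [25.6 62.5] 61.6 [0.771  0.0277 0.03  ] [[0.843, 0.07, 0.03], [0.776, -0.107, 0.03], [0.697, -0.016, 0.03], [0.767, 0.143, 0.03]]
side ctr 0.9 [203.3, 182.7, 264.0, 226.4]
side ctr 0.71 [300.4, 171.1, 358.0, 205.5]
side ctr 0.33 [256.9, 156.3, 284.5, 191.7]
wrist 0.84 [260.2, 140.7, 319.6, 270.1] [290.5 204. ] [ 59. 128.] 0.0 [ 0.5706 -0.1252  0.03  ] [[0.502, -0.073, 0.03], [0.646, -0.111, 0.03], [0.633, -0.172, 0.03], [0.487, -0.141, 0.03]]
wrist 0.77 [0.0, 0.0, 185.1, 86.6] [89.9 38.7] [190.2  71.6] 9.8 [0.7749 0.0268 0.03  ] [[0.779, 0.13, 0.03], [0.834, 0.09, 0.03], [0.771, -0.074, 0.03], [0.712, -0.041, 0.03]]
wrist ctr 0.74 [259.6, 138.0, 320.0, 268.4]
wrist ctr 0.66 [0.0, 0.0, 183.2, 89.3]
```

The wrist view shows the block at (290,205), clipped by the gripper below row 270. Top face edges are at columns 261 and 303. The pliers are at (440,150) and the spool at (55,222). Next I'll fit the hexagonal prism to the silhouettes.

```bash
cat > fit.py <<'E'
from h import *
from scipy.optimize import minimize
def verts(x,y,yaw,z,L=.15):
    r=.056/np.sqrt(3); a=np.deg2rad(np.arange(0,360,60))
    v=np.array([[sx*L/2,r*np.cos(t),r*np.sin(t)] for sx in(-1,1) for t in a])
    return Rn.from_euler('z',yaw).apply(v)+[x,y,z]
def sil(p,V,roi,s=4):
    h=cv2.convexHull((proj(p,V)*s).astype(np.float32)).astype(np.int32)
    m=np.zeros((400*s,640*s),np.uint8); cv2.fillConvexPoly(m,h,1); m=cv2.resize(m.astype(np.float32),(640,400),interpolation=cv2.INTER_AREA); m*=roi; return m
def fit(views,x0,fixz=None,area=lambda r:True):
    # views: list of (pic, roi or None, centre)
    data=[]
    for p,roi,(cu,cv_) in views:
        rs=[r for r in spotter.trace(p,'block') if r['pixels'].any()]
        r=min(rs,key=lambda r:np.hypot((r['box'][0]+r['box'][2])/2-cu,(r['box'][1]+r['box'][3])/2-cv_))
        ro=np.ones((400,640),np.float32) if roi is None else roi
        data.append((p,ro,r['pixels'].astype(np.float32)*ro,r['conf']))
    def cost(q):
        x,y,yaw=q[:3]; z=fixz if fixz is not None else q[3]
        return sum(np.abs(sil(p,verts(x,y,yaw,z),ro)-m).sum()/np.sqrt(m.sum()) for p,ro,m,_ in data)
    x0=np.array(x0,float); n=len(x0); S=np.vstack([x0]+[x0+np.eye(n)[i]*[.01,.01,.08,.01][i] for i in range(n)])
    res=minimize(cost,x0,method='Nelder-Mead',options=dict(initial_simplex=S,xatol=1e-4,fatol=1e-3,maxiter=400))
    return res.x,res.fun,[round(d[3],2) for d in data],[d[2].sum() for d in data]
E
cat > f1.py <<'E'
from fit import *
w=cams.grab_frame('wrist'); s=cams.grab_frame('side')
roi=np.zeros((400,640),np.float32); roi[:262]=1
for v in ([(w,roi,(290,200))],[(s,None,(330,188))],[(w,roi,(290,200)),(s,None,(330,188))]):
    print(fit(v,[.567,-.123,-.22],.028))
print(fit(v,[.567,-.123,-.22,.028]))
E
python3 f1.py
```

```text
(array([ 0.56242177, -0.12259633, -0.23937808]), np.float64(1.4961862564086914), [0.82], [np.float32(6952.0)])
(array([ 0.56041063, -0.12310486, -0.23587665]), np.float64(1.6429967880249023), [0.78], [np.float32(1424.0)])
(array([ 0.56208324, -0.12279731, -0.2372327 ]), np.float64(3.616103172302246), [0.82, 0.78], [np.float32(6952.0), np.float32(1424.0)])
(array([ 0.56192462, -0.12276269, -0.24125851,  0.02843434]), np.float64(3.54013729095459), [0.82, 0.78], [np.float32(6952.0), np.float32(1424.0)])
```

```bash
python3 -m handwheel '[[0.5,0,0,0,0,0,1.7],[0.5,-10,0,10,6,0,0],[0.5,-10,0,10,6,0,0],[0.5,-10,0,10,6,0,0],[0.5,-10,0,10,6,0,0],[0.5,0,0,10,6,0,0],[0.5,0,0,0,0,0,0],[0.5,0,0,0,0,0,0]]' 25
cat > st.py <<'E'
from h import *
import sys
C=np.array(eval(sys.argv[1])); yaw=eval(sys.argv[2]); ang=eval(sys.argv[3]); back=eval(sys.argv[4])
s=bot.observe(); M=Rn.from_quat(s['eef_rot']).as_matrix()
ex=np.array([np.cos(yaw),np.sin(yaw),0]); ey=np.array([-np.sin(yaw),np.cos(yaw),0]); a=np.deg2rad(ang)
app=np.cos(a)*ey+np.sin(a)*np.array([0,0,1]); T=C-back*1e-3*app
Md=np.c_[ex,np.cross(app,ex),app]
print('tcp',s['ee_pos'].round(4),'gap',s['finger_gap'],'F',s['force'].round(1),'tq',s['wrist_torque'].round(2),'j',np.round(s['joints'],2),'clk',s['clock'])
print('shift tool mm',((M.T@(T-s['ee_pos']))*1e3).round(1),'turn deg',np.rad2deg(Rn.from_matrix(M.T@Md).as_rotvec()).round(2), 'block in tool mm',((M.T@(C-s['ee_pos']))*1e3).round(1))
E
python3 st.py '[.562,-.1228,.028]' -.2385 -60 23
```

```text
clock: 4.35
ee_pos: [0.5564, -0.1487, 0.199]
eef_rot: [0.959, -0.117, 0.031, -0.256]
force: [1.7, -0.3, 0.1]
finger_gap: 0.753
tcp [ 0.5564 -0.1487  0.199 ] gap 0.753141967566709 F [ 1.7 -0.3  0.1] tq [-0.2   0.13 -0.01] j [-0.69  0.6   1.59  0.5   1.24  0.9 ] clk 4.35
shift tool mm [ -0.6  62.3 138.4] turn deg [ 0.09 -0.06 -0.2 ] block in tool mm [ -0.6  62.3 161.4]
```

```bash
python3 -m handwheel '[[0.5,0,21,0,0,0,0],[0.5,0,21,0,0,0,0],[0.5,0,21,10,0,0,0],[0.5,0,0,30,0,0,0],[0.5,0,0,30,0,0,0],[0.5,0,0,20,0,0,0],[0.5,0,0,0,0,0,0],[0.5,0,0,0,0,0,0]]'
python3 st.py '[.562,-.1228,.028]' -.2385 -60 23
python3 - <<'E'
from h import *
p=cams.grab_frame('wrist'); cv2.imwrite('pics/w2.png',p['image'])
p=cams.grab_frame('side'); cv2.imwrite('pics/s2.png',cv2.resize(p['image'][100:260,240:440],None,fx=4,fy=3.5))
E
```

```text
clock: 5.15
ee_pos: [0.5542, -0.1583, 0.0895]
eef_rot: [0.959, -0.116, 0.031, -0.257]
force: [0.0, -0.1, 0.7]
finger_gap: 0.75
tcp [ 0.5542 -0.1583  0.0895] gap 0.7499480413722895 F [ 0.  -0.1  0.7] tq [-0.2   0.09 -0.08] j [-0.7   0.77  1.63  0.54  1.06  0.77] clk 5.15
shift tool mm [-0.9 -0.7 48.5] turn deg [ 0.04 -0.07 -0.1 ] block in tool mm [-0.9 -0.8 71.5]
```

View pics/w2.png

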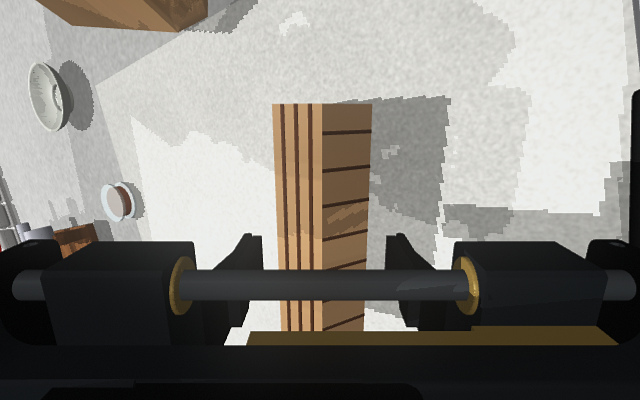

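View pics/s2.png

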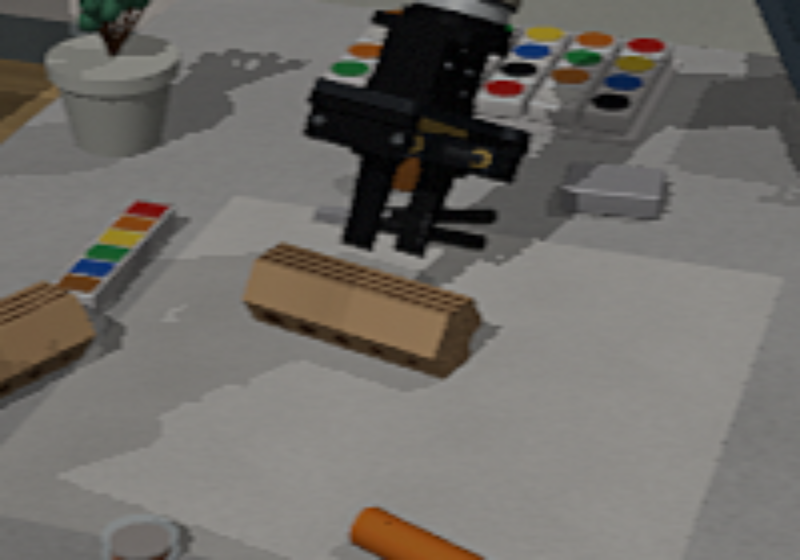

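The fingers straddle the block evenly: inner edges at columns 262 and 387, block at 273–372. Next I advance and close.

```bash
python3 -m handwheel '[[0.5,0,0,15,0,0,0],[0.5,0,0,15,0,0,0],[0.5,0,0,10,0,0,0],[0.5,0,0,7,0,0,0],[0.5,0,0,0,0,0,0],[0.5,0,0,0,0,0,0]]'
python3 st.py '[.562,-.1228,.028]' -.2385 -60 23
```

```text
clock: 5.85
ee_pos: [0.5597, -0.1344, 0.0488]
eef_rot: [0.959, -0.116, 0.031, -0.257]
force: [0.3, -0.4, 0.4]
finger_gap: 0.75
tcp [ 0.5597 -0.1344  0.0488] gap 0.7500714927393749 F [ 0.3 -0.4  0.4] tq [-0.25  0.09  0.01] j [-0.66  0.83  1.66  0.58  0.97  0.74] clk 5.85
shift tool mm [-0.5  0.2  0.9] turn deg [-0.01 -0.04 -0.1 ] block in tool mm [-0.5  0.2 23.9]
```

```bash
python3 -m handwheel '[[0.4,0,0.7,0,0,0,0],[0.33,0,0,0,0,0,0],[0.3,0,0,0,0,0,0],[0.27,0,0,0,0,0,0],[0.2,0,0,0,0,0,0],[0,0,0,0,0,0,0],[-1,0,0,0,0,0,0],[-1,0,0,0,0,0,0]]' 25
python3 st.py '[.562,-.1228,.028]' -.2385 -60 23
python3 - <<'E'
from h import *
p=cams.grab_frame('wrist'); cv2.imwrite('pics/w3.png',p['image'])
p=cams.grab_frame('side'); cv2.imwrite('pics/s3.png',cv2.resize(p['image'][100:260,240:440],None,fx=4,fy=3.5))
E
```

```text
clock: 6.65
ee_pos: [0.5599, -0.1346, 0.0495]
eef_rot: [0.959, -0.116, 0.031, -0.258]
force: [2.2, 1.7, 4.5]
finger_gap: 0.638
tcp [ 0.5599 -0.1346  0.0495] gap 0.6382195319346557 F [2.2 1.7 4.5] tq [ 0.76 -0.28 -0.18] j [-0.66  0.83  1.66  0.59  0.98  0.74] clk 6.65
shift tool mm [-0.8  0.4  1.6] turn deg [-0.11 -0.1  -0.13] block in tool mm [-0.8  0.5 24.6]
```

View pics/s3.png

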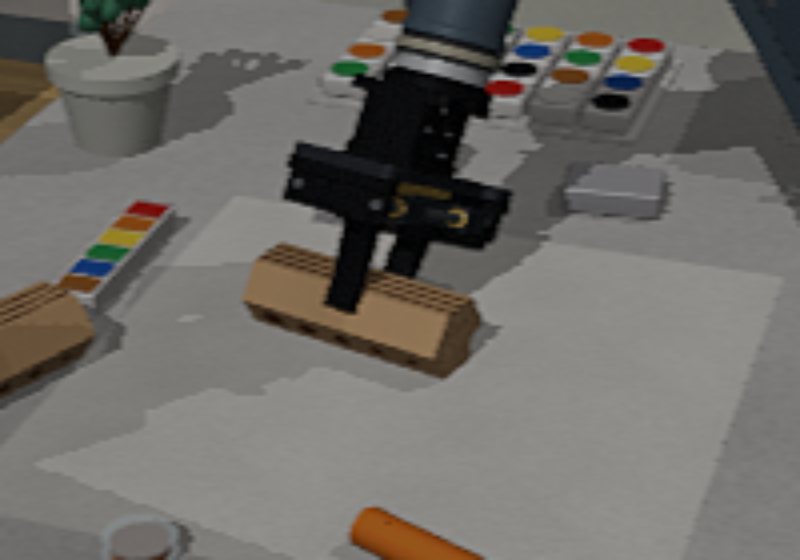

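View pics/w3.png

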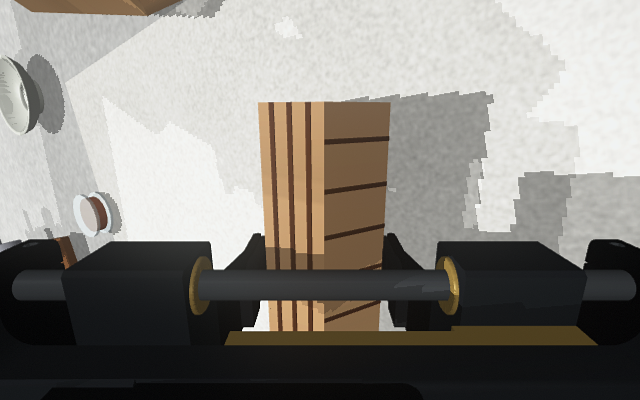

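```bash
python3 -m handwheel '[[-1,0,-0.4,-0.7,0,0,0],[-1,0,-0.4,-0.7,0,0,0],[-1,0,-2.5,0.05,-2.5,0,0],[-1,0,-2.5,0.05,-2.5,0,0],[-1,0,-2.5,0.05,-2.5,0,0],[-1,0,-2.5,0.05,-2.5,0,0],[-1,0,-2.5,0.05,-2.5,0,0],[-1,0,-2.5,0.05,-2.5,0,0]]'
python3 st.py '[.562,-.1228,.028]' -.2385 -60 23
python3 - <<'E'
from h import *
p=cams.grab_frame('side'); cv2.imwrite('pics/s4.png',cv2.resize(p['image'][100:260,240:440],None,fx=4,fy=3.5))
E
```

```text
clock: 7.55
ee_pos: [0.5624, -0.1225, 0.0554]
eef_rot: [0.985, -0.119, 0.015, -0.128]
force: [0.6, 0.5, -3.3]
finger_gap: 0.64
tcp [ 0.5624 -0.1225  0.0554] gap 0.6397572792384236 F [ 0.6  0.5 -3.3] tq [-0.25  0.09  0.  ] j [-0.53  0.76  1.69  0.35  0.8   1.02] clk 7.55
shift tool mm [-0.3 13.4  4.2] turn deg [15.22 -0.03 -0.07] block in tool mm [-0.3  7.3 26.4]
```

View pics/s4.png

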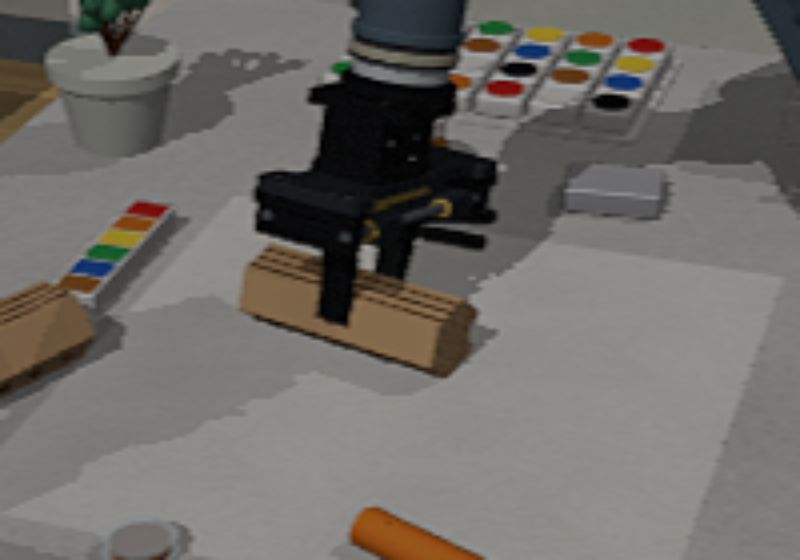

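The block is held (load about 3 N) and turning with the tool. I continue.

```bash
python3 -m handwheel '[[-1,0,-2.5,0.05,-2.5,0,0],[-1,0,-2.5,0.05,-2.5,0,0],[-1,0,-2.5,0.05,-2.5,0,0],[-1,0,-2.5,0.05,-2.5,0,0],[-1,0,-2.5,0.05,-2.5,0,0],[-1,0,-2.5,0.05,-2.5,0,0],[-1,0,-2.5,0.05,-2.5,0,0],[-1,0,-2.5,0.05,-2.5,0,0],[-1,0,-2.5,0.05,-2.5,0,0],[-1,0,-2.5,0.05,-2.5,0,0]]'
python3 -m handwheel '[[-1,0,-2.5,0.05,-2.5,0,0],[-1,0,-2.5,0.05,-2.5,0,0],[-1,0,-2.5,0.05,-2.5,0,0],[-1,0,-2.5,0.05,-2.5,0,0],[-1,0,-2.5,0.05,-2.5,0,0],[-1,0,-2.5,0.05,-2.5,0,0],[-1,0,-2.5,0.05,-2.5,0,0],[-1,0,0,0,0,0,0]]'
python3 st.py '[.570,-.0917,.028]' -.2385 -120 24.6
python3 - <<'E'
from h import *
p=cams.grab_frame('side'); cv2.imwrite('pics/s5.png',cv2.resize(p['image'][100:260,240:440],None,fx=4,fy=3.5))
E
```

```text
clock: 8.6
ee_pos: [0.5682, -0.0981, 0.0564]
eef_rot: [0.989, -0.119, -0.011, 0.087]
force: [-0.4, -0.2, -2.8]
finger_gap: 0.641
clock: 9.4
ee_pos: [0.5724, -0.0815, 0.0506]
eef_rot: [0.964, -0.115, -0.029, 0.236]
force: [-0.5, -1.2, -0.5]
finger_gap: 0.641
tcp [ 0.5724 -0.0815  0.0506] gap 0.6410313650773934 F [-0.5 -1.2 -0.5] tq [ 0.27 -0.06 -0.05] j [-0.11  0.82  1.62 -0.64  0.87  2.16] clk 9.4
shift tool mm [ 0.1 -2.2  0.4] turn deg [-2.44  0.1   0.06] block in tool mm [ 0.1 -1.1 24.9]
```

View pics/s5.png

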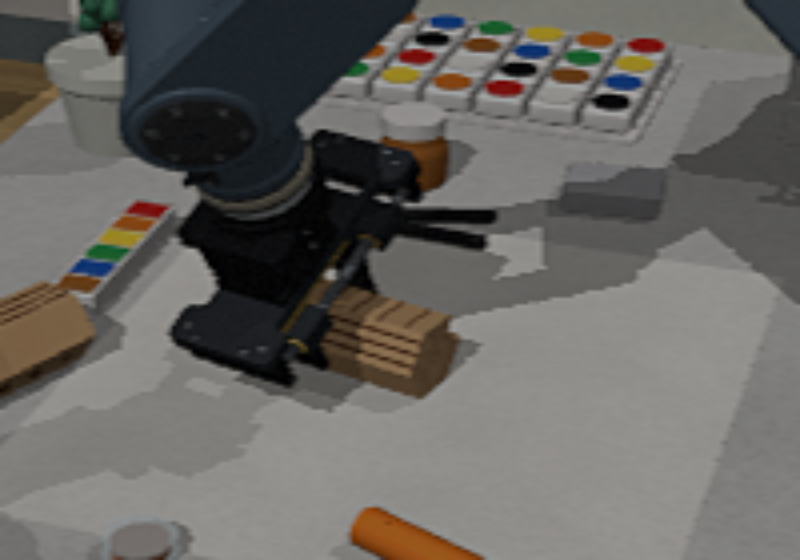

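```bash
python3 -m handwheel '[[-1,0,-1.2,0.03,-1.2,0,0],[-1,0,-1.2,0.03,-1.2,0,0],[-1,0,0,0,0,0,0]]'
python3 st.py '[.570,-.0917,.028]' -.2385 -120 24.6
```

```text
clock: 9.75
ee_pos: [0.573, -0.0792, 0.0498]
eef_rot: [0.959, -0.116, -0.031, 0.256]
force: [0.1, -0.2, -3.1]
finger_gap: 0.644
tcp [ 0.573  -0.0792  0.0498] gap 0.6437027844373822 F [ 0.1 -0.2 -3.1] tq [ 0.58 -0.09 -0.04] j [-0.09  0.84  1.61 -0.68  0.9   2.21] clk 9.75
shift tool mm [0.1 0.2 0.7] turn deg [-0.11  0.09 -0.07] block in tool mm [ 0.1  0.2 25.3]
```

```bash
python3 -m handwheel '[[-1,0,-0.25,0.43,0,0,0],[-1,0,0,0,0,0,0]]'
python3 -m handwheel '[[-1,0,-0.25,0.43,0,0,0],[-1,0,0,0,0,0,0]]'; python3 st.py '[.570,-.0917,.028]' -.2385 -120 24.6
```

```text
clock: 9.95
ee_pos: [0.5731, -0.0797, 0.0498]
eef_rot: [0.959, -0.116, -0.031, 0.256]
force: [0.1, -0.3, -2.9]
finger_gap: 0.64
clock: 10.15
ee_pos: [0.5731, -0.0798, 0.0495]
eef_rot: [0.959, -0.116, -0.031, 0.256]
force: [-0.6, 0.7, -1.6]
finger_gap: 0.638
tcp [ 0.5731 -0.0798  0.0495] gap 0.6377479869888516 F [-0.6  0.7 -1.6] tq [ 0.59 -0.09 -0.04] j [-0.09  0.84  1.61 -0.68  0.9   2.21] clk 10.15
shift tool mm [-0.2 -0.1  0.2] turn deg [-0.1   0.06 -0.12] block in tool mm [-0.2 -0.  24.8]
```

```bash
python3 -m handwheel '[[-1,0,-0.2,0.3,0,0,0],[-1,0,0,0,0,0,0]]'
python3 -m handwheel '[[-1,0,-0.2,0.3,0,0,0],[-1,0,0,0,0,0,0]]'; python3 st.py '[.570,-.0917,.028]' -.2385 -120 24.6
```

```text
clock: 10.35
ee_pos: [0.5732, -0.0797, 0.0495]
eef_rot: [0.959, -0.116, -0.031, 0.256]
force: [-0.3, 0.2, 1.0]
finger_gap: 0.641
clock: 10.55
ee_pos: [0.5732, -0.0797, 0.0495]
eef_rot: [0.959, -0.116, -0.031, 0.257]
force: [-1.3, 1.4, 5.6]
finger_gap: 0.639
tcp [ 0.5732 -0.0797  0.0495] gap 0.6388867629528412 F [-1.3  1.4  5.6] tq [ 0.21  0.2  -0.18] j [-0.09  0.84  1.61 -0.68  0.9   2.21] clk 10.55
shift tool mm [-0.3 -0.   0.2] turn deg [-0.05  0.04 -0.12] block in tool mm [-0.3  0.  24.8]
```

```bash
python3 -m handwheel '[[0.29,0,0,0,0,0,0],[0.31,0,0,0,0,0,0],[0.34,0,0,0,0,0,0],[0.4,0,0,0,0,0,0],[0.5,0,0,0,0,0,0],[0.5,0,0,0,0,0,0],[0.5,0,0,-15,0,0,0],[0.5,0,0,-25,0,0,0],[0.5,0,0,-30,0,0,0],[0.5,0,0,-30,0,0,0],[0.5,0,0,0,0,0,0]]'
python3 -m handwheel '[[0.5,0,10,-10,6,0,0],[0.5,0,10,-10,6,0,0],[0.5,0,10,-10,6,0,0],[0.5,0,10,-10,6,0,0],[0.5,0,10,-10,6,0,0],[0.5,0,10,0,6,0,0],[0.5,0,10,0,6,0,0],[0.5,0,10,0,6,0,0],[0.5,0,10,0,6,0,0],[0.5,0,10,0,6,0,0],[0.5,0,0,0,0,0,0]]'
python3 st.py '[.570,-.0917,.028]' -.2385 -60 24
python3 - <<'E'
from h import *
p=cams.grab_frame('wrist'); cv2.imwrite('pics/w6.png',p['image'])
p=cams.grab_frame('side'); cv2.imwrite('pics/s6.png',cv2.resize(p['image'][100:260,240:440],None,fx=4,fy=3.5))
E
```

```text
clock: 11.65
ee_pos: [0.5883, -0.0291, 0.1399]
eef_rot: [0.959, -0.116, -0.026, 0.256]
force: [0.6, 0.1, -0.1]
finger_gap: 0.749
clock: 12.75
ee_pos: [0.5648, -0.1122, 0.1854]
eef_rot: [0.958, -0.119, 0.03, -0.258]
force: [0.5, -0.6, 0.0]
finger_gap: 0.751
tcp [ 0.5648 -0.1122  0.1854] gap 0.7508928069264337 F [ 0.5 -0.6  0. ] tq [-0.26  0.08  0.04] j [-0.63  0.61  1.62  0.53  1.18  0.92] clk 12.75
shift tool mm [  0.5  60.7 122.7] turn deg [-0.14 -0.07 -0.46] block in tool mm [  0.5  60.7 146.7]
```

View pics/s6.png

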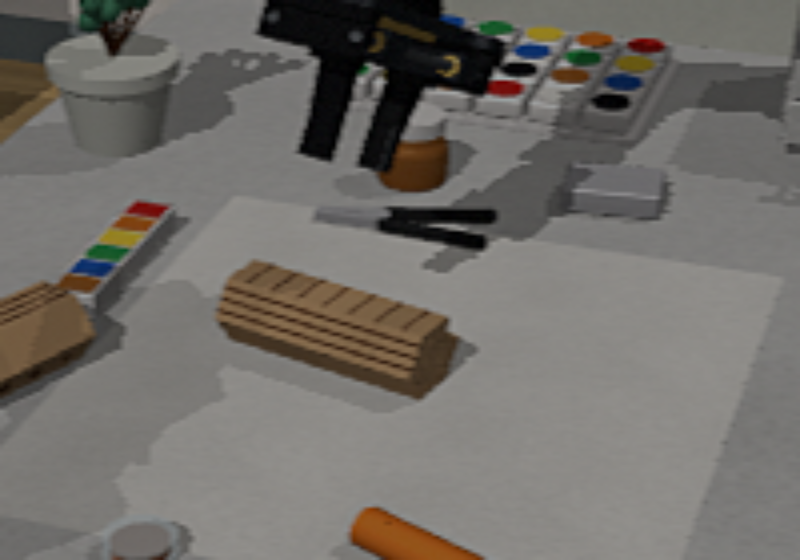

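View pics/w6.png

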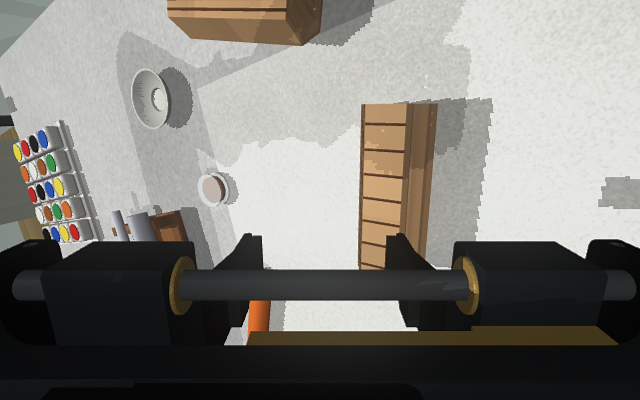

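First roll done; the block lies flat. The cross-lined face is on top (wrist (385,190)) and the grooved face shows on the -y slope (wrist (420,180)). I'll refit the pose.

```bash
cat > f2.py <<'E'
from fit import *
w=cams.grab_frame('wrist'); s=cams.grab_frame('side')
roi=np.zeros((400,640),np.float32); roi[:232]=1
for v in ([(w,roi,(400,190))],[(s,None,(325,193))],[(w,roi,(400,190)),(s,None,(325,193))]):
    print(fit(v,[.570,-.092,-.24],.028))
print(fit(v,[.570,-.092,-.24,.028]))
E
python3 f2.py
```

```text
(array([ 0.56993112, -0.09180414, -0.24135963]), np.float64(0.9343270659446716), [0.63], [np.float32(9421.0)])
(array([ 0.56660222, -0.09145072, -0.25718691]), np.float64(2.062892198562622), [0.68], [np.float32(1364.0)])
(array([ 0.56983578, -0.09180399, -0.24022233]), np.float64(4.124327659606934), [0.63, 0.68], [np.float32(9421.0), np.float32(1364.0)])
(array([ 0.56999111, -0.09174362, -0.24283343,  0.02765324]), np.float64(4.014967918395996), [0.63, 0.68], [np.float32(9421.0), np.float32(1364.0)])
```

```bash
python3 -m handwheel '[[0.5,0,21,0,0,0,-0.4],[0.5,0.5,20,0,0,0,0],[0.5,0,20,10,0,0,0],[0.5,0,0,35,0,0,0],[0.5,0,0,35,0,0,0],[0.5,0,0,15,0,0,0],[0.5,0,0,0,0,0,0],[0.5,0,0,0,0,0,0]]'
python3 st.py '[.570,-.0918,.028]' -.241 -60 24
```

```text
clock: 14.05
ee_pos: [0.566, -0.1149, 0.0749]
eef_rot: [0.959, -0.112, 0.033, -0.257]
force: [0.5, 1.0, 0.5]
finger_gap: 0.75
tcp [ 0.566  -0.1149  0.0749] gap 0.7499032972554363 F [0.5 1.  0.5] tq [-0.24  0.07 -0.03] j [-0.63  0.78  1.66  0.58  1.    0.78] clk 14.05
shift tool mm [-1.7  3.2 28.3] turn deg [-0.08 -0.04  0.44] block in tool mm [-1.7  3.3 52.3]
```

```bash
python3 -m handwheel '[[0.5,-1.5,3.5,0,0,0,0.4],[0.5,0,0,14,0,0,0],[0.5,0,0,8,0,0,0],[0.5,0,0,6,0,0,0],[0.5,0,0,0,0,0,0],[0.5,0,0,0,0,0,0]]'
python3 st.py '[.570,-.0918,.028]' -.241 -60 24
```

```text
clock: 14.65
ee_pos: [0.5666, -0.1029, 0.0483]
eef_rot: [0.959, -0.116, 0.031, -0.258]
force: [-0.1, 0.0, -0.6]
finger_gap: 0.748
tcp [ 0.5666 -0.1029  0.0483] gap 0.747961806640045 F [-0.1  0.  -0.6] tq [-0.25  0.08  0.02] j [-0.61  0.82  1.68  0.61  0.95  0.76] clk 14.65
shift tool mm [ 0.7  0.1 -0.6] turn deg [-0.11  0.04  0.02] block in tool mm [ 0.7  0.1 23.4]
```

```bash
python3 -m handwheel '[[0.4,0,0.5,0,0,0,0],[0.33,0,0,0,0,0,0],[0.3,0,0,0,0,0,0],[0.27,0,0,0,0,0,0],[0.2,0,0,0,0,0,0],[0,0,0,0,0,0,0],[-1,0,0,0,0,0,0],[-1,0,0,0,0,0,0]]' 25
python3 -m handwheel '[[-1,0,-0.4,-0.7,0,0,0],[-1,0,-0.4,-0.7,0,0,0],[-1,0,-2.5,0.05,-2.5,0,0],[-1,0,-2.5,0.05,-2.5,0,0],[-1,0,-2.5,0.05,-2.5,0,0],[-1,0,-2.5,0.05,-2.5,0,0],[-1,0,-2.5,0.05,-2.5,0,0],[-1,0,-2.5,0.05,-2.5,0,0]]'
python3 st.py '[.570,-.0918,.028]' -.241 -60 24
python3 - <<'E'
from h import *
p=cams.grab_frame('side'); cv2.imwrite('pics/s7.png',cv2.resize(p['image'][100:260,240:440],None,fx=4,fy=3.5))
E
```

```text
clock: 15.45
ee_pos: [0.5667, -0.1033, 0.0487]
eef_rot: [0.959, -0.116, 0.031, -0.258]
force: [0.8, 1.4, 5.2]
finger_gap: 0.637
clock: 16.25
ee_pos: [0.5693, -0.0906, 0.0549]
eef_rot: [0.984, -0.119, 0.015, -0.129]
force: [0.7, -0.3, -2.8]
finger_gap: 0.641
tcp [ 0.5693 -0.0906  0.0549] gap 0.6409037874860659 F [ 0.7 -0.3 -2.8] tq [-0.26  0.09 -0.02] j [-0.48  0.76  1.7   0.36  0.78  1.06] clk 16.25
shift tool mm [ 1.  14.1  2.6] turn deg [15.08  0.06  0.04] block in tool mm [ 1.   7.9 25.8]
```

View pics/s7.png

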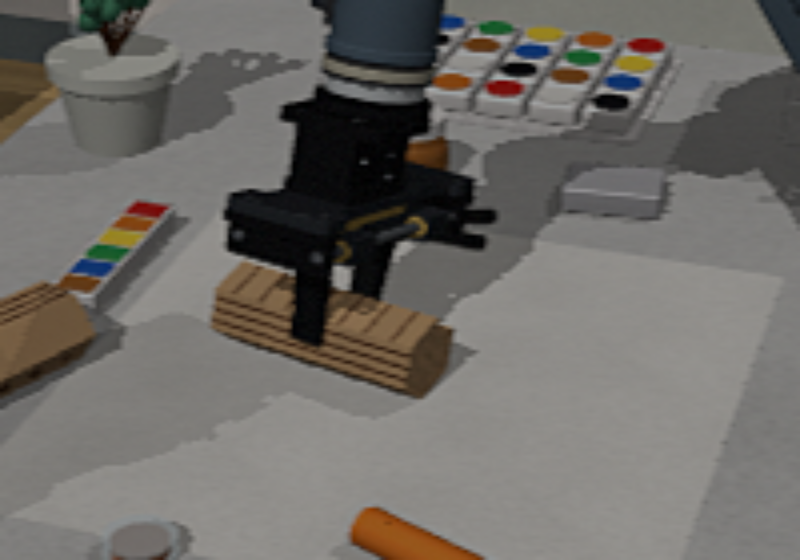

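The grip is good and the block is turning as before. I continue to 60°.

```bash
python3 -m handwheel '[[-1,0,-2.5,0.05,-2.5,0,0],[-1,0,-2.5,0.05,-2.5,0,0],[-1,0,-2.5,0.05,-2.5,0,0],[-1,0,-2.5,0.05,-2.5,0,0],[-1,0,-2.5,0.05,-2.5,0,0],[-1,0,-2.5,0.05,-2.5,0,0],[-1,0,-2.5,0.05,-2.5,0,0],[-1,0,-2.5,0.05,-2.5,0,0],[-1,0,-2.5,0.05,-2.5,0,0],[-1,0,-2.5,0.05,-2.5,0,0]]'
python3 -m handwheel '[[-1,0,-2.5,0.05,-2.5,0,0],[-1,0,-2.5,0.05,-2.5,0,0],[-1,0,-2.5,0.05,-2.5,0,0],[-1,0,-2.5,0.05,-2.5,0,0],[-1,0,-2.5,0.05,-2.5,0,0],[-1,0,-2.5,0.05,-2.5,0,0],[-1,0,-2.5,0.05,-2.5,0,0],[-1,0,-1.2,0.03,-1.2,0,0],[-1,0,-1.2,0.03,-1.2,0,0],[-1,0,0,0,0,0,0]]'
python3 st.py '[.578,-.0605,.028]' -.241 -120 24.5
```

```text
clock: 17.3
ee_pos: [0.5751, -0.0664, 0.0561]
eef_rot: [0.989, -0.12, -0.011, 0.086]
force: [-0.4, -0.1, -2.3]
finger_gap: 0.641
clock: 18.3
ee_pos: [0.5799, -0.0478, 0.0493]
eef_rot: [0.959, -0.116, -0.031, 0.255]
force: [0.6, 0.4, -2.4]
finger_gap: 0.643
tcp [ 0.5799 -0.0478  0.0493] gap 0.6429334568558139 F [ 0.6  0.4 -2.4] tq [ 0.58 -0.09 -0.05] j [-0.04  0.85  1.58 -0.65  0.94  2.22] clk 18.3
shift tool mm [1.2 0.4 0.4] turn deg [-0.21  0.04  0.07] block in tool mm [ 1.2  0.5 24.9]
```

```bash
python3 -m handwheel '[[-1,0,-0.25,0.43,-0.1,0,0],[-1,0,0,0,0,0,0]]'
python3 -m handwheel '[[-1,0,-0.25,0.43,0,0,0],[-1,0,0,0,0,0,0]]'; python3 -m handwheel '[[-1,0,-0.2,0.3,0,0,0],[-1,0,0,0,0,0,0]]'
```

```text
clock: 18.5
ee_pos: [0.58, -0.0484, 0.0496]
eef_rot: [0.959, -0.116, -0.031, 0.256]
force: [-0.7, 0.8, -2.6]
finger_gap: 0.644
clock: 18.7
ee_pos: [0.5801, -0.0483, 0.0492]
eef_rot: [0.959, -0.116, -0.031, 0.256]
force: [0.1, 0.8, -3.6]
finger_gap: 0.643
clock: 18.9
ee_pos: [0.5802, -0.0482, 0.0489]
eef_rot: [0.959, -0.116, -0.031, 0.256]
force: [-0.1, 0.0, -3.5]
finger_gap: 0.639
```

```bash
python3 -m handwheel '[[-1,0,-0.2,0.3,0,0,0],[-1,0,0,0,0,0,0]]'
python3 -m handwheel '[[-1,0,-0.2,0.3,0,0,0],[-1,0,0,0,0,0,0]]'; python3 -m handwheel '[[-1,0,-0.1,0.2,0,0,0],[-1,0,0,0,0,0,0]]'
```

```text
clock: 19.1
ee_pos: [0.5802, -0.0481, 0.0488]
eef_rot: [0.959, -0.116, -0.031, 0.256]
force: [-0.3, -0.8, 0.2]
finger_gap: 0.64
clock: 19.3
ee_pos: [0.5802, -0.0481, 0.0488]
eef_rot: [0.959, -0.116, -0.031, 0.257]
force: [-1.2, 0.8, 4.9]
finger_gap: 0.64
clock: 19.5
ee_pos: [0.5802, -0.0481, 0.0488]
eef_rot: [0.959, -0.116, -0.031, 0.257]
force: [-1.4, 0.4, 7.0]
finger_gap: 0.639
```

```bash
python3 -m handwheel '[[0.29,0,0,0,0,0,0],[0.31,0,0,0,0,0,0],[0.34,0,0,0,0,0,0],[0.4,0,0,0,0,0,0],[0.5,0,0,0,0,0,0],[0.5,0,0,0,0,0,0],[0.5,0,0,-15,0,0,0],[0.5,0,0,-25,0,0,0],[0.5,0,0,-30,0,0,0],[0.5,0,0,-30,0,0,0],[0.5,0,0,0,0,0,0]]'
python3 -m handwheel '[[1,0,0,-30,6,0,0],[1,0,0,-30,6,0,0],[1,-10,0,-20,6,0,0],[1,-20,0,-10,6,0,0],[1,-20,0,0,6,0,0],[1,-20,0,0,0,0,0],[1,0,0,0,0,0,0],[1,0,0,0,0,0,0]]'
python3 st.py '[.578,-.0605,.028]' -.241 -90 24
python3 - <<'E'
from h import *
p=cams.grab_frame('wrist'); cv2.imwrite('pics/w8.png',p['image'])
p=cams.grab_frame('side'); cv2.imwrite('pics/s8.png',cv2.resize(p['image'][100:260,240:440],None,fx=4,fy=3.5))
E
```

```text
clock: 20.6
ee_pos: [0.5954, 0.0026, 0.139]
eef_rot: [0.96, -0.116, -0.026, 0.255]
force: [0.2, 0.8, -0.6]
finger_gap: 0.75
clock: 21.4
ee_pos: [0.5328, 0.0512, 0.2168]
eef_rot: [0.993, -0.12, 0.0, -0.001]
force: [0.5, -0.4, -0.3]
finger_gap: 1.002
tcp [0.5328 0.0512 0.2168] gap 1.0016113638096413 F [ 0.5 -0.4 -0.3] tq [0.05 0.01 0.02] j [-0.11  0.45  1.69  0.    1.    1.7 ] clk 21.4
shift tool mm [ 70.4  98.  164.7] turn deg [-0.09 -0.05  0.02] block in tool mm [ 70.4  98.1 188.7]
```

View pics/s8.png

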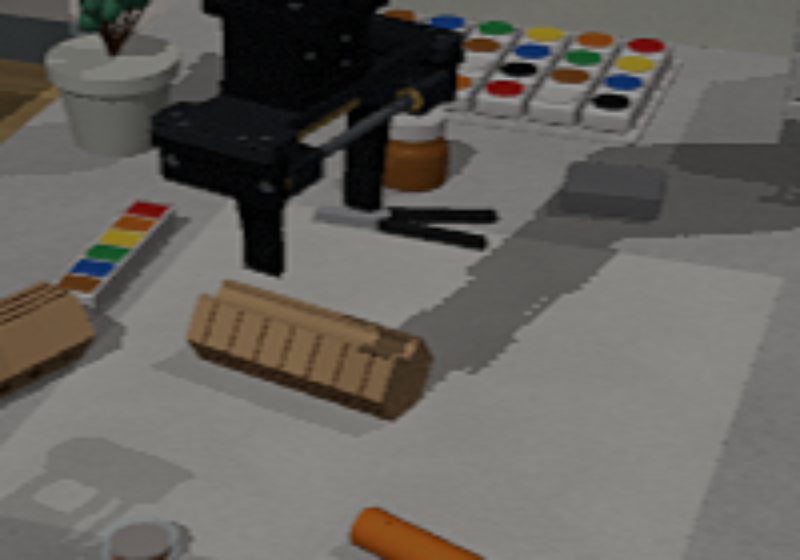

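View pics/w8.png

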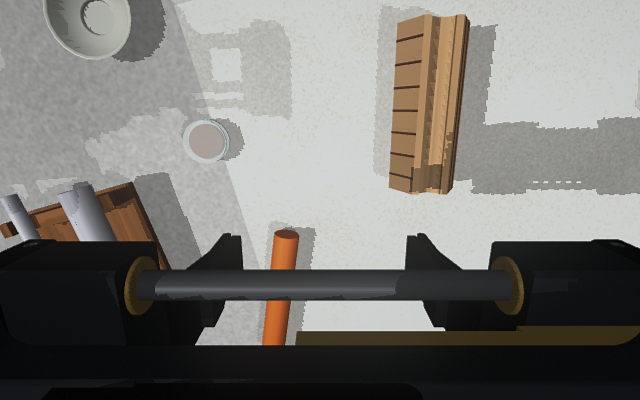

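The wide groove is now on top: wrist view (435,110), side crop (310,310), with the cross-lined face on the +y slope. I'll fit the block pose from this full wrist view and measure the rods.

```bash
cat > f3.py <<'E'
from fit import *
w=cams.grab_frame('wrist'); s=cams.grab_frame('side')
for v in ([(w,None,(428,105))],[(s,None,(318,200))],[(w,None,(428,105)),(s,None,(318,200))]):
    print(fit(v,[.578,-.060,-.24],.028))
print(fit(v,[.578,-.060,-.24,.028]))
t=cams.grab_frame('top')
for n,p,q0 in (('side',s,(290,287)),('top',t,(223,214))):
    rs=[r for r in spotter.trace(p,'thick_rod') if r['pixels'].any()]
    for r in rs:
        v,u=np.nonzero(r['pixels']); c,sz,a=cv2.minAreaRect(np.c_[u,v].astype(np.float32)); print(n,round(r['conf'],2),np.round(c,1),np.round(sz,1),round(a,1))
E
python3 f3.py
```

```text
(array([ 0.57757331, -0.05957815, -0.23732836]), np.float64(3.181428909301758), [0.63], [np.float32(11845.0)])
(array([ 0.57451692, -0.05949739, -0.2541172 ]), np.float64(3.6238300800323486), [0.67], [np.float32(1347.0)])
(array([ 0.57761045, -0.05954869, -0.24005362]), np.float64(7.185486793518066), [0.63, 0.67], [np.float32(11845.0), np.float32(1347.0)])
(array([ 0.57784613, -0.06040029, -0.23221686,  0.02602085]), np.float64(6.813041687011719), [0.63, 0.67], [np.float32(11845.0), np.float32(1347.0)])
side 0.68 [292.4 285.6] [80.6 15.4] 12.1
side 0.64 [372.3 360.8] [17.5 91.4] 75.7
side 0.61 [359.6 265.5] [70.4 13.9] 29.1
top 0.95 [197.  274.1] [49.8  9.8] 54.0
top 0.75 [223.5 214.5] [49.2  8.8] 87.7
top 0.5 [275.3 231.2] [ 7.8 21. ] 20.6
top 0.35 [428.6 179.7] [17. 21.] 63.4
top 0.27 [214.8 214. ] [38.7 41. ] 87.6
```

```bash
python3 -m handwheel '[[1,-25,-33,0,0,0,0],[1,-25,-33,0,0,0,0],[1,-25,-33,0,0,0,0],[1,-25,-33,0,0,0,0],[1,-25,-33,0,0,0,0],[1,-25,-33,0,0,0,0],[1,0,0,0,0,0,-5],[1,0,0,0,0,0,-5],[1,0,0,0,0,0,-5],[1,0,0,0,0,0,0],[1,0,0,0,0,0,0]]'
cat > rod.py <<'E'
from h import *
from scipy.optimize import minimize
def cyl(x,y,yaw,z,L=.16,r=.014):
    a=np.linspace(0,2*np.pi,40,endpoint=False)
    v=np.array([[sx*L/2,r*np.cos(t),r*np.sin(t)] for sx in(-1,1) for t in a])
    return Rn.from_euler('z',yaw).apply(v)+[x,y,z]
def sil(p,V,roi,s=4):
    h=cv2.convexHull((proj(p,V)*s).astype(np.float32)).astype(np.int32)
    m=np.zeros((400*s,640*s),np.uint8); cv2.fillConvexPoly(m,h,1); return cv2.resize(m.astype(np.float32),(640,400),interpolation=cv2.INTER_AREA)*roi
def masks(p,guess,q='thick_rod'):
    c=proj(p,np.array([guess]))[0]
    rs=[r for r in spotter.trace(p,q) if r['pixels'].any()]
    r=min(rs,key=lambda r:np.hypot((r['box'][0]+r['box'][2])/2-c[0],(r['box'][1]+r['box'][3])/2-c[1]))
    return r['pixels'].astype(np.float32),r
def fitrod(views,x0,fixz=None,q='thick_rod'):
    data=[]
    for p,roi in views:
        m,r=masks(p,[x0[0],x0[1],.05],q); ro=np.ones((400,640),np.float32) if roi is None else roi
        data.append((p,ro,m*ro,r))
    def cost(k):
        z=fixz if fixz is not None else k[3]
        return sum(np.abs(sil(p,cyl(*k[:3],z),ro)-m).sum()/np.sqrt(m.sum()) for p,ro,m,_ in data)
    x0=np.array(x0[:3] if fixz is not None else x0,float);n=len(x0)
    S=np.vstack([x0]+[x0+np.eye(n)[i]*[.01,.01,.06,.01][i] for i in range(n)])
    res=minimize(cost,x0,method='Nelder-Mead',options=dict(initial_simplex=S,xatol=1e-4,fatol=1e-3,maxiter=400))
    return res.x.round(4),round(res.fun,2),[(round(d[3]['conf'],2),np.round(d[3]['box'])) for d in data]
E
python3 - <<'E'
from rod import *
s=bot.observe(); print(s['ee_pos'],s['joints'].round(2)); 
w=cams.grab_frame('wrist'); cv2.imwrite('pics/w9.png',w['image']); sd=cams.grab_frame('side'); t=cams.grab_frame('top')
g=[.51,.275,0.03,.05]
print(fitrod([(w,None)],g,.05)); print(fitrod([(sd,None)],g,.05)); print(fitrod([(w,None),(sd,None)],g))
E
```

```text
clock: 23.15
ee_pos: [0.434, 0.2794, 0.2171]
eef_rot: [1.0, 0.01, 0.0, -0.001]
force: [1.1, 0.2, 0.5]
finger_gap: 1.001
[0.43401049 0.27940055 0.21711875] [0.35 0.42 1.74 0.   0.98 1.91]
(array([0.5086, 0.2788, 0.0359]), np.float64(2.94), [(0.62, array([305.,   0., 343., 198.]))])
(array([ 2.1867, -2.6428,  5.3433]), np.float64(28.72), [(0.76, array([328., 246., 393., 284.]))])
(array([0.5101, 0.2786, 0.0343, 0.0515]), np.float64(72.87), [(0.62, array([305.,   0., 343., 198.])), (0.76, array([328., 246., 393., 284.]))])
```

View pics/w9.png

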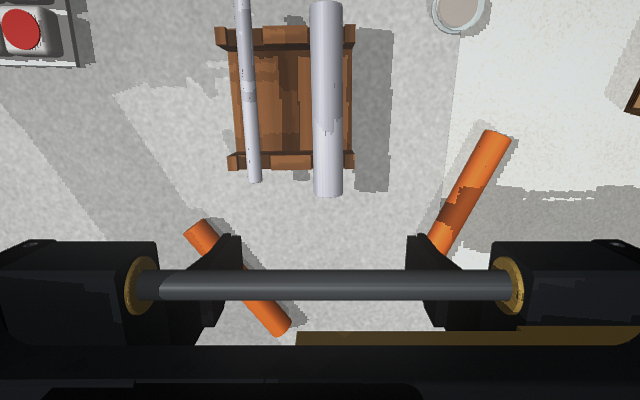

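The thick silver rod is at wrist (327,100), on the rack's -y side; the thin one is at (250,90). The orange look-alikes are outside the rack. I'll step back for a second wrist view to get the height.

```bash
python3 -m handwheel '[[1,10,0,-25,0,0,-0.8],[1,10,0,-25,0,0,-0.8],[1,10,0,-25,0,0,0],[1,0,0,0,0,0,0],[1,0,0,0,0,0,0]]'
python3 - <<'E'
from rod import *
s=bot.observe(); print(s['ee_pos'],s['joints'].round(2)); 
w=cams.grab_frame('wrist'); cv2.imwrite('pics/w10.png',w['image']); sd=cams.grab_frame('side'); cv2.imwrite('pics/s10.png',sd['image'])
g=[.51,.279,0.036,.05]
for r in spotter.trace(sd,'thick_rod'): print(r['conf'],np.round(r['box']))
print(fitrod([(w,None)],g,.05)); print(fitrod([(w,None)],g)); 
t=cams.grab_frame('top'); print(fitrod([(t,None)],g,.05)) 
m,r=masks(w,[.51,.279,.05]); v,u=np.nonzero(m); c=cv2.minAreaRect(np.c_[u,v].astype(np.float32))[0]
print(c, tri([(w,c),(sd,(292.4,285.6))]))
E
```

```text
clock: 24.0
ee_pos: [0.4638, 0.2802, 0.2921]
eef_rot: [1.0, 0.024, 0.0, -0.001]
force: [-0.7, 0.0, -0.2]
finger_gap: 0.999
[0.46378758 0.28022788 0.29208391] [0.34 0.36 1.59 0.   1.19 1.86]
0.75 [330. 340. 414. 380.]
0.68 [251. 271. 330. 298.]
0.55 [328. 244. 393. 288.]
(array([0.5081, 0.2782, 0.0376]), np.float64(2.59), [(0.64, array([314.,  55., 341., 208.]))])
(array([0.508 , 0.2781, 0.0372, 0.047 ]), np.float64(2.32), [(0.64, array([314.,  55., 341., 208.]))])
(array([0.5171, 0.2756, 0.0359]), np.float64(17.86), [(0.47, array([224., 192., 226., 213.]))])
(327.5474548339844, 130.88870239257812) [0.50958642 0.27813891 0.04870828]
```

View pics/w10.png

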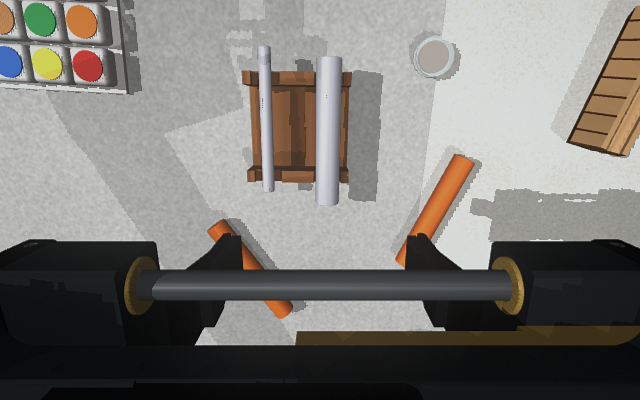

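```bash
python3 -m handwheel '[[0.15,20,2,0,0,0,0.6],[0.15,24,2,0,0,0,0],[0.15,0,0,40,0,0,0],[0.15,0,0,40,0,0,0],[0.15,0,0,40,0,0,0],[0.15,0,0,30,0,0,0],[0.15,0,0,20,0,0,0],[0.15,0,0,0,0,0,0],[0.15,0,0,0,0,0,0]]'
python3 st.py '[.5083,.278,.050]' .037 -90 18
python3 - <<'E'
from h import *
w=cams.grab_frame('wrist'); cv2.imwrite('pics/w11.png',w['image'])
E
```

```text
clock: 25.3
ee_pos: [0.5083, 0.2786, 0.1221]
eef_rot: [1.0, 0.019, 0.0, -0.001]
force: [-0.2, -0.3, -0.6]
finger_gap: 0.578
tcp [0.5083 0.2786 0.1221] gap 0.5779866199534541 F [-0.2 -0.3 -0.6] tq [ 0.01 -0.05 -0.06] j [0.31 0.64 1.65 0.   0.85 1.84] clk 25.3
shift tool mm [-0.   0.7 54.1] turn deg [-0.09 -0.01  0.09] block in tool mm [-0.   0.8 72.1]
```

View pics/w11.png

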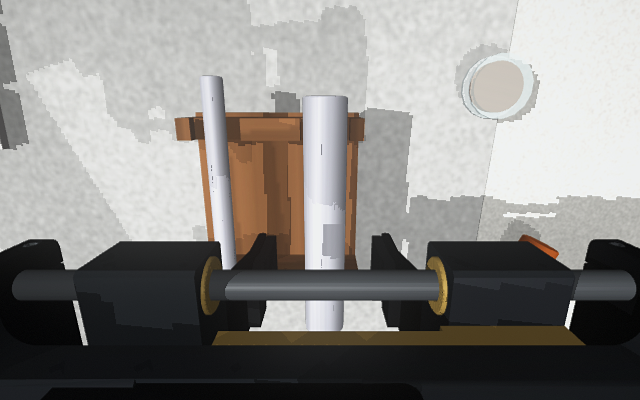

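The fingers (276 and 372) are centred on the thick rod (303–347). The thin rod, at 232 or less, clears the left finger. I descend and grip.

```bash
python3 -m handwheel '[[0.15,0,0.7,20,0,0,0],[0.15,0,0,20,0,0,0],[0.15,0,0,14,0,0,0],[0.15,0,0,0,0,0,0],[-0.1,0,0,0,0,0,0],[-0.25,0,0,0,0,0,0],[-0.33,0,0,0,0,0,0],[-0.4,0,0,0,0,0,0],[-1,0,0,0,0,0,0],[-1,0,0,0,0,0,0],[-1,0,0,0,0,0,0]]' 25
python3 st.py '[.5083,.278,.050]' .037 -90 18
```

```text
clock: 26.45
ee_pos: [0.5086, 0.2782, 0.0687]
eef_rot: [1.0, 0.019, 0.001, -0.001]
force: [0.5, 0.4, 5.0]
finger_gap: 0.312
tcp [0.5086 0.2782 0.0687] gap 0.31230315655315294 F [0.5 0.4 5. ] tq [ 0.04  0.1  -0.01] j [0.31 0.72 1.68 0.   0.74 1.84] clk 26.45
shift tool mm [-0.3  0.1  0.7] turn deg [-0.12 -0.08  0.09] block in tool mm [-0.3  0.2 18.7]
```

```bash
python3 -m handwheel '[[-1,0,0,-5,0,0,0],[-1,0,0,-10,0,0,0],[-1,0,0,-20,0,0,0],[-1,0,0,-25,0,0,0],[-1,0,0,-25,0,0,0],[-1,0,0,-15,0,0,0],[-1,0,0,0,0,0,0],[-1,0,0,0,0,0,0]]'
python3 st.py '[.5775,-.0598,.066]' -.239 -90 18
python3 - <<'E'
from rod import *
w=cams.grab_frame('wrist'); cv2.imwrite('pics/w12.png',w['image']);s=cams.grab_frame('side'); cv2.imwrite('pics/s12.png',s['image'])
st=bot.observe(); z=st['ee_pos'][2]-.018; x,y=st['ee_pos'][:2]
print(z)
for p,n in((w,'w'),(s,'s')):
    for r in spotter.trace(p,'thick_rod'): print(n,round(r['conf'],2),np.round(r['box']))
E
```

```text
clock: 27.25
ee_pos: [0.5077, 0.2776, 0.1681]
eef_rot: [1.0, 0.019, 0.0, -0.001]
force: [-0.1, -0.3, -2.7]
finger_gap: 0.311
tcp [0.5077 0.2776 0.1681] gap 0.31140868282099704 F [-0.1 -0.3 -2.7] tq [-0.    0.04  0.02] j [0.31 0.57 1.63 0.   0.95 1.84] clk 27.25
shift tool mm [ 56.7 340.   83.6] turn deg [-9.000e-02  1.000e-02  1.591e+01] block in tool mm [ 56.7 340.  101.6]
0.14899732655369458
w 0.92 [291.  89. 352. 331.]
w 0.56 [477. 217. 524. 258.]
s 0.74 [333. 343. 416. 376.]
s 0.62 [251. 240. 334. 264.]
s 0.56 [336. 248. 393. 287.]
```

View pics/w12.png

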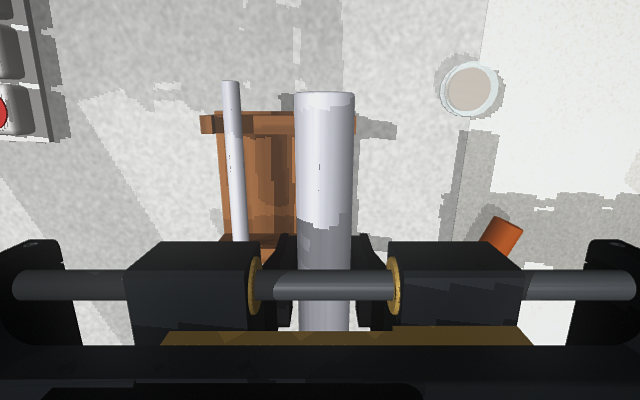

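View pics/s12.png

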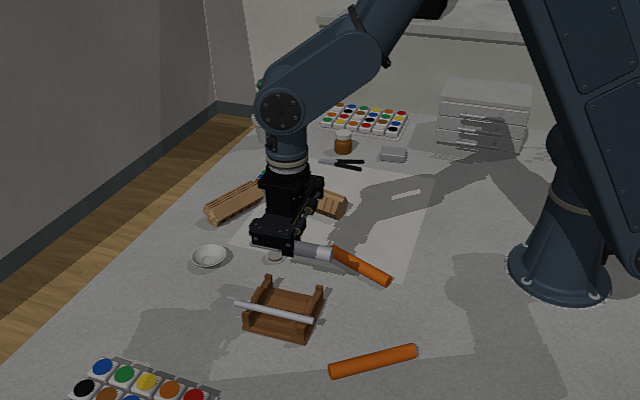

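```bash
python3 -m handwheel '[[-1,4,25,0,0,0,0],[-1,7,40,0,0,0,0],[-1,7,40,0,0,0,0],[-1,7,40,0,0,0,0],[-1,7,40,0,0,0,0],[-1,7,40,0,0,0,0],[-1,7,40,0,0,0,0],[-1,6,40,0,0,0,0],[-1,4,34,0,0,0,0],[-1,0,0,0,0,0,5.3],[-1,0,0,0,0,0,5.3],[-1,0,0,0,0,0,5.3]]'
python3 -m handwheel '[[-1,0,0,0,0,0,0],[-1,0,0,0,0,0,0],[-1,0,0,0,0,0,0]]'
python3 st.py '[.5775,-.0598,.066]' -.239 -90 18
python3 - <<'E'
from h import *
w=cams.grab_frame('wrist'); cv2.imwrite('pics/w13.png',w['image']);s=cams.grab_frame('side'); cv2.imwrite('pics/s13.png',cv2.resize(s['image'][100:260,240:440],None,fx=4,fy=3.5))
E
```

```text
clock: 28.65
ee_pos: [0.5766, -0.0593, 0.1664]
eef_rot: [0.993, -0.122, -0.001, -0.001]
force: [-0.2, 0.3, -2.3]
finger_gap: 0.312
clock: 28.95
ee_pos: [0.577, -0.0586, 0.1672]
eef_rot: [0.993, -0.118, -0.0, -0.001]
force: [-0.1, -0.5, -2.0]
finger_gap: 0.318
tcp [ 0.577  -0.0586  0.1672] gap 0.3175603521302044 F [-0.1 -0.5 -2. ] tq [0.01 0.02 0.  ] j [-0.29  0.57  1.62  0.    0.95  1.51] clk 28.95
shift tool mm [ 0.8  1.2 83.2] turn deg [-0.1   0.04  0.09] block in tool mm [  0.8   1.2 101.2]
```

View pics/w13.png

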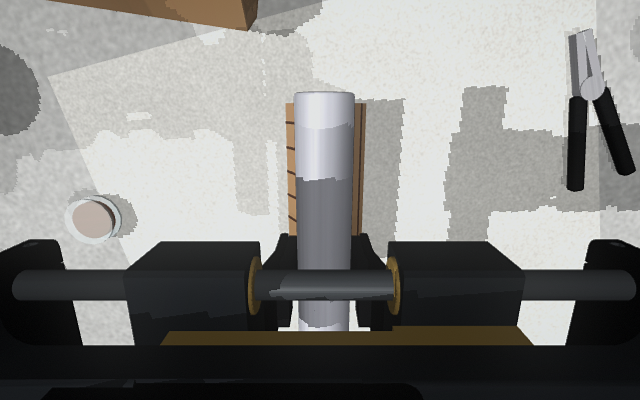

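View pics/s13.png

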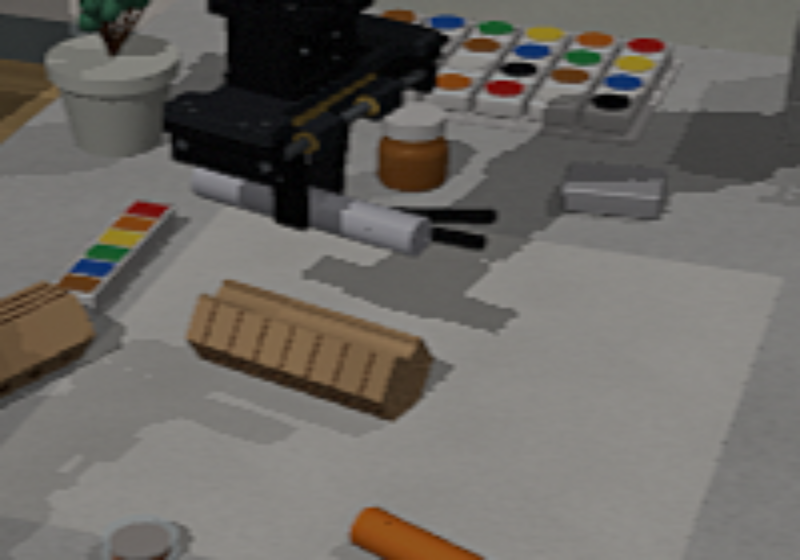

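```bash
python3 - <<'E'
from fit import *
from rod import cyl
w=cams.grab_frame('wrist'); 
for y in (-.0590,-.0600,-.061):
    m=sil(w,verts(.5775,y,-.239,.028),1)
    print(y,[(r,np.nonzero(m[r]>.5)[0][[0,-1]]) for r in (130,180,220)])
st=bot.observe()
m=sil(w,cyl(st['ee_pos'][0],st['ee_pos'][1],-.239,st['ee_pos'][2]-.018),1); print('rod pred',[(r,np.nonzero(m[r]>.5)[0][[0,-1]]) for r in (100,130,180,220)], np.nonzero(m.max(1)>.5)[0][[0,-1]])
g=cv2.cvtColor(w['image'],cv2.COLOR_BGR2HSV); 
for r in (130,180,220): print(r,np.nonzero((g[r,270:390,1]>70))[0][[0,-1]]+270)
cv2.imwrite('pics/w14.png',cv2.resize(w['image'][80:250,250:410],None,fx=4.5,fy=3.5,interpolation=3))
E
```

```text
-0.059 [(130, array([285, 364])), (180, array([287, 362])), (220, array([288, 360]))]
-0.06 [(130, array([286, 365])), (180, array([288, 363])), (220, array([289, 362]))]
-0.061 [(130, array([288, 366])), (180, array([289, 364])), (220, array([290, 363]))]
rod pred [(100, array([293, 355])), (130, array([294, 354])), (180, array([295, 353])), (220, array([296, 352]))] [ 90 399]
130 [287 364]
180 [288 362]
220 [289 361]
```

View pics/w14.png

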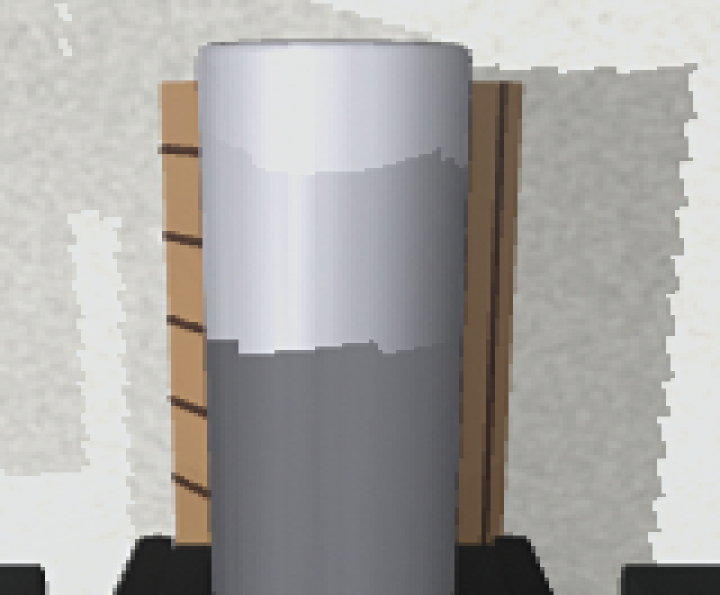

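The rod silhouette (294–354) and the block (287–364) match the model with the block at y = -0.060. I lower in steps.

```bash
python3 -m handwheel '[[-1,0.7,1.4,15,0,0,0],[-1,0,0,20,0,0,0],[-1,0,0,20,0,0,0],[-1,0,0,10,0,0,0],[-1,0,0,8,0,0,0],[-1,0,0,0,0,0,0],[-1,0,0,0,0,0,0]]'
python3 st.py '[.5775,-.0600,.066]' -.239 -90 18
```

```text
clock: 29.8
ee_pos: [0.5781, -0.0603, 0.095]
eef_rot: [0.993, -0.119, 0.001, -0.001]
force: [-0.2, -0.6, -1.8]
finger_gap: 0.31
tcp [ 0.5781 -0.0603  0.095 ] gap 0.31039851992645745 F [-0.2 -0.6 -1.8] tq [0.04 0.03 0.04] j [-0.3   0.68  1.66  0.    0.79  1.51] clk 29.8
shift tool mm [-0.6 -0.2 11. ] turn deg [-0.1  -0.06  0.01] block in tool mm [-0.6 -0.1 29. ]
```

```bash
python3 -m handwheel '[[-1,-0.4,0,3,0,0,0],[-1,0,0,3,0,0,0],[-1,0,0,1.5,0,0,0],[-1,0,0,0,0,0,0],[-1,0,0,0,0,0,0]]'
for i in 1; do python3 -m handwheel '[[-1,0,0,0.5,0,0,0],[-1,0,0,0.5,0,0,0],[-1,0,0,0,0,0,0]]'; done
python3 -m handwheel '[[-1,0,0,0.5,0,0,0],[-1,0,0,0,0,0,0]]'
```

```text
clock: 30.3
ee_pos: [0.5772, -0.0601, 0.0871]
eef_rot: [0.993, -0.119, 0.0, -0.001]
force: [0.4, 0.1, -2.9]
finger_gap: 0.313
clock: 30.6
ee_pos: [0.5772, -0.0601, 0.086]
eef_rot: [0.993, -0.119, 0.0, -0.001]
force: [-0.2, -0.2, -2.2]
finger_gap: 0.313
clock: 30.8
ee_pos: [0.5771, -0.0601, 0.0855]
eef_rot: [0.993, -0.119, 0.0, -0.001]
force: [0.1, 0.6, -2.6]
finger_gap: 0.316
```

```bash
python3 -m handwheel '[[-1,0,0,0.4,0,0,0],[-1,0,0,0,0,0,0]]'
python3 -m handwheel '[[-1,0,0,0.4,0,0,0],[-1,0,0,0,0,0,0]]'
python3 -m handwheel '[[-1,0,0,0.3,0,0,0],[-1,0,0,0,0,0,0]]'
```

```text
clock: 31.0
ee_pos: [0.5772, -0.0601, 0.0851]
eef_rot: [0.993, -0.119, 0.0, -0.001]
force: [-0.7, 0.1, -2.7]
finger_gap: 0.317
clock: 31.2
ee_pos: [0.5772, -0.0601, 0.0848]
eef_rot: [0.993, -0.119, 0.0, -0.001]
force: [0.1, 0.2, -1.8]
finger_gap: 0.31
clock: 31.4
ee_pos: [0.5773, -0.06, 0.0847]
eef_rot: [0.993, -0.119, 0.0, -0.001]
force: [1.0, -0.1, -0.1]
finger_gap: 0.314
```

```bash
python3 -m handwheel '[[-1,0,0,0.3,0,0,0],[-1,0,0,0,0,0,0]]'
python3 -m handwheel '[[-1,0,0,0.2,0,0,0],[-1,0,0,0,0,0,0]]'
python3 st.py '[.5775,-.0600,.066]' -.239 -90 18
python3 - <<'E'
from h import *
w=cams.grab_frame('wrist'); cv2.imwrite('pics/w15.png',w['image']);s=cams.grab_frame('side'); cv2.imwrite('pics/s15.png',cv2.resize(s['image'][100:260,240:440],None,fx=4,fy=3.5))
E
```

```text
clock: 31.6
ee_pos: [0.5774, -0.06, 0.0845]
eef_rot: [0.993, -0.119, 0.0, -0.001]
force: [-0.5, 2.0, 1.5]
finger_gap: 0.318
clock: 31.8
ee_pos: [0.5774, -0.06, 0.0844]
eef_rot: [0.993, -0.119, 0.0, -0.001]
force: [-2.0, 1.3, 3.9]
finger_gap: 0.311
tcp [ 0.5774 -0.06    0.0844] gap 0.3106213924684197 F [-2.   1.3  3.9] tq [ 0.27  0.16 -0.01] j [-0.3   0.7   1.67  0.    0.77  1.51] clk 31.8
shift tool mm [ 0.1 -0.1  0.4] turn deg [-0.11 -0.03  0.01] block in tool mm [ 0.1 -0.  18.4]
```

View pics/s15.png

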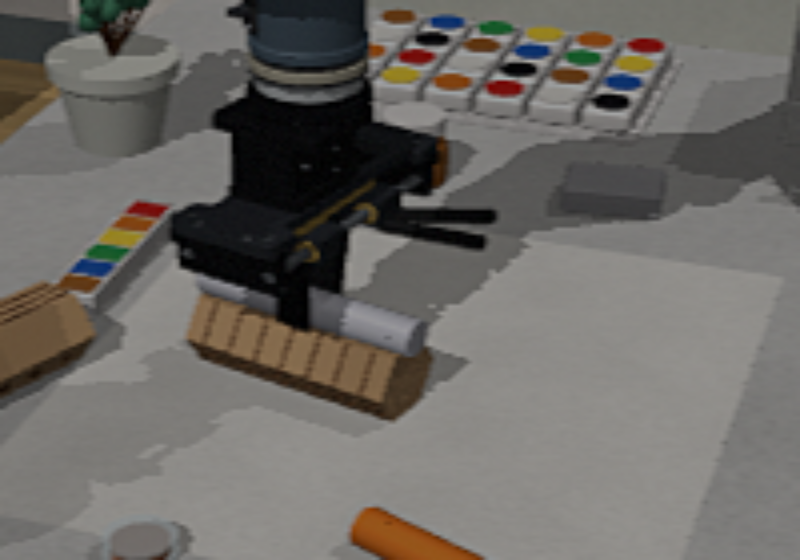

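View pics/w15.png

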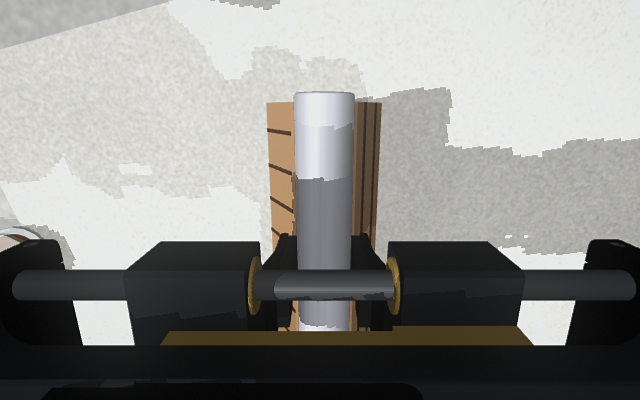

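The rod is seated on the groove: centre about 66 mm up, contact force about +4 N. I release slowly and retreat straight up.

```bash
python3 -m handwheel '[[-0.37,0,0,0,0,0,0],[-0.34,0,0,0,0,0,0],[-0.3,0,0,0,0,0,0],[-0.2,0,0,0,0,0,0],[-0.1,0,0,0,0,0,0],[0,0,0,0,0,0,0],[0,0,0,0,0,0,0],[0,0,0,-10,0,0,0],[0,0,0,-25,0,0,0],[0,0,0,-40,0,0,0],[0,0,0,-40,0,0,0],[0,0,0,0,0,0,0]]'
python3 -m handwheel '[[0,-30,0,-25,0,0,0],[0,-40,0,0,0,0,0],[0,-40,0,0,0,0,0],[0,0,0,0,0,0,0],[0,0,0,0,0,0,0]]'
python3 - <<'E'
from rod import *
import fit
w=cams.grab_frame('wrist'); cv2.imwrite('pics/w16.png',w['image']);s=cams.grab_frame('side'); cv2.imwrite('pics/s16.png',cv2.resize(s['image'][100:260,240:440],None,fx=4,fy=3.5))
t=cams.grab_frame('top'); cv2.imwrite('pics/t16.png',t['image'])
g=[.5775,-.06,-.239,.066]
print(fitrod([(w,None)],g,.066)); print(fitrod([(w,None),(s,None)],g)); print(bot.observe()['force'],bot.observe()['clock'])
E
```

```text
clock: 33.1
ee_pos: [0.581, -0.0613, 0.2055]
eef_rot: [0.993, -0.119, 0.007, 0.0]
force: [0.0, -0.5, 0.9]
finger_gap: 0.5
clock: 33.6
ee_pos: [0.4696, -0.034, 0.2243]
eef_rot: [0.993, -0.119, 0.0, -0.001]
force: [-0.1, -0.5, -0.6]
finger_gap: 0.501
(array([ 0.5778, -0.0598, -0.2361]), np.float64(3.42), [(0.96, array([304.,   0., 340., 158.]))])
(array([ 0.5776, -0.0598, -0.2449,  0.0653]), np.float64(7.3), [(0.96, array([304.,   0., 340., 158.])), (0.69, array([289., 173., 345., 202.]))])
[ 0.2504949  -0.28232066  0.16604915] 33.9
```

View pics/w16.png

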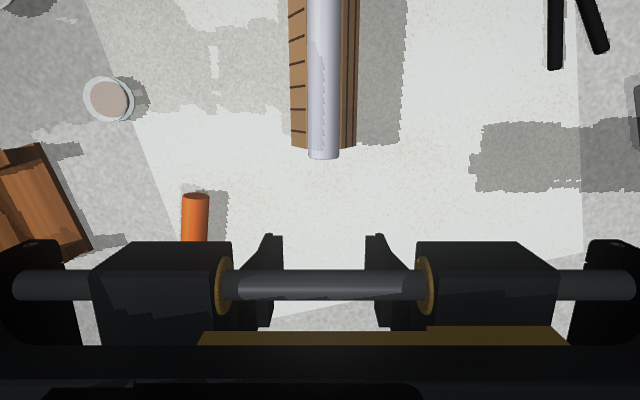

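View pics/s16.png

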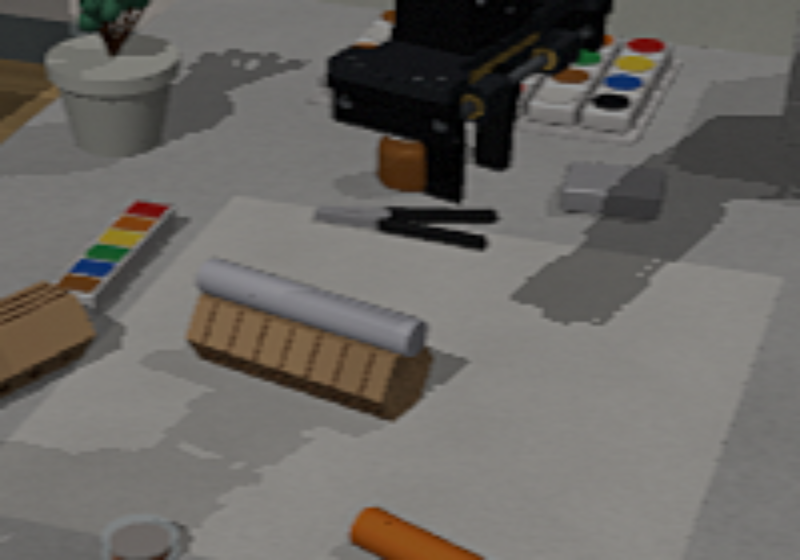

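View pics/t16.png

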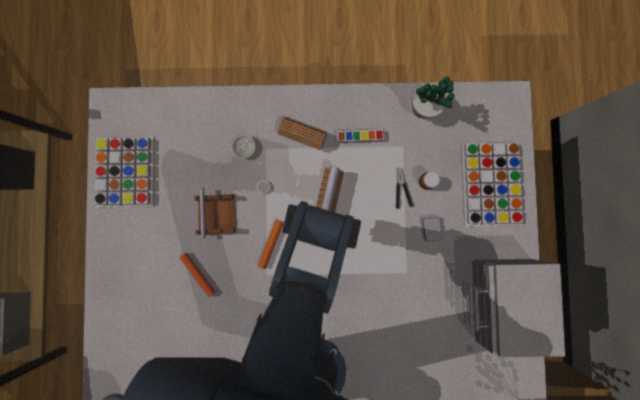

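The rod lies lengthwise and centred in the groove (wrist (323,70), side crop (310,305)). The fit puts it at (0.578, -0.060, 0.065), the same as the block centre. In the top view the thin rod and everything else are where they started. Handing in.

```bash
python3 -c "
from bench import bot
print(bot.close_job())"
```

```text
the job is handed in; nothing more can be done
None
```

The block now lies with its wide groove on top, and the thick silver rod rests lengthwise and about centred in that groove. I handed the job in at about 34 s, with the gripper clear of everything.

- **Rolling:** I used the block nearest the base. I gripped its opposite slanted faces and turned it twice by 60° towards +y, at about 25°/s. Each time I raised it about 1.5 mm first and lowered it until I felt contact (5–7 N) before letting go. So it was carried just clear of the table rather than rolled on its edge.
- **Placing:** I took the rod from the rack, lowered it in sub-millimetre steps to about 4 N of contact, released it slowly and backed off.
- **Last checks:** The rod fitted at (0.578, -0.060), 65–66 mm up, against an expected 66 mm. That is within about 1 mm of the block's centre and within 0.5° of its direction. The thin rod, the look-alikes and the other things looked unmoved in the last top view, judged by eye; the arm hid none of them.
- **Disagreements:**
  - The side-camera fit put the block about 3 mm lower in x than the wrist-camera fit, and I used the wrist value.
  - One rod fit using the side and top cameras picked up the wrong object, and I discarded it.
  - The final fit with height left free put the block centre at 26 mm instead of 28 mm; the contact forces and the rod's height agree with 28 mm.

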